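Uncouple the blow lance from the air gun and put it in the free rest

TASK

The air gun lying on the bench still has its blow lance plugged into the quick coupling at its front. Set the gun down level in the iron fork rest, lance still in, and let go; then draw the coupling's sprung sleeve fully back, and pull the lance out so that the sleeve snaps forward again. Lay the lance in whichever of the two wooden V rests is free, leave the gun in the fork, do not let anything drop, and leave the spare lance and the other things on the bench where they are.

Things in the scene. Friction and masses are not known exactly. Their poses are not given: they have to be found in the camera images.
- gun: Straight air gun, axis level, 20 mm above the bench at the start. Origin on the axis mid-neck; x to the muzzle, z up. Neck 18 mm dia., x -6 to 6 mm, between the handle's front face and a 34 mm flange (x 6 to 10). Behind: handle to x = -109, plug stub to -141. Ahead: quick coupling to x = 62 mm. About 0.65 kg; with lance it balances near x = -11 mm.
- handle (a point): Point on the gun's axis at x = -45 mm, inside the handle: a flat-sided aluminium bar 26 mm wide (y), 36 mm high (z -20 to 16 mm), x -109 to -6 mm of the gun. A 14 mm wide steel lever lies on top of it, up to z = 28 mm.
- sleeve (a joint): How far the sprung sleeve is drawn back (to gun -x), m: 0 forward, locked; 0.012 at its stop. 6 N starts it, 13 N holds it at the stop. Past 8 to 10 mm the nipple is free: a valve spring pushes the lance 9 to 18 mm out, and the sleeve, let go, stays 4 to 8 mm back until the lance is pulled 10 to 20 mm more, then snaps to 0. If it goes back to 0 at once, the lance is still locked.
- sleeve_mid (a point): Middle of the steel sleeve, on the gun's axis, moving with it (gun x = 44 mm when forward). Sleeve 36 mm dia., 36 mm long; behind it 16 mm of 31 mm barrel is bare as far as the neck's flange.
- lance: Round blow lance, 176 mm long, 90 g. Origin on its axis, mid-barrel; x to the tip. Ribbed aluminium barrel 22 mm dia., x -40 to 40 mm; brass tube 12 mm dia. to x = 88; steel nipple 18 mm dia. from x = -40 to -88, which sits in the coupling. Coupled, its origin is at gun x = 104 mm on the gun's axis (it may droop some degrees).
- nipple (a point): Rear end of the lance's nipple, on its axis. Coupled it sits at gun x = 16 mm; the lance is clear of the coupling once this point is past gun x = 62 mm (at least 46 mm from coupled, straight along the gun's +x).
- fork: Fixed iron fork rest on a wooden base 132 x 64 mm. Origin on its underside below the slot; x as the muzzle points, z up. Fork plate 6 mm thick (x -3 to 3), 56 mm wide, 85 mm high, flared lead-ins to 96 mm; open-topped slot 22 mm wide, bottom 66 mm up, takes the gun's neck from above. Seated, the gun's origin is at (0, 0, 75 mm), axes alike, with 3 mm play along x, 2 mm along y.
- fork_saddle (a point): Middle of the floor of the fork rest's second support, a U saddle that carries the handle: at fork (-85, 0, 55 mm), 10 mm thick, 33 mm wide inside, flared lead-ins up to 76 mm above the bench.
- rest_a: One of two like fixed wooden V rests for lances, base 92 x 50 mm. One of the two (it varies) already carries the spare lance. Origin mid-underside; x along the lying lance, z up. Two V notches, 10 mm thick, at x = -30 and 30 mm, tops about 54 mm up, bear a lance's barrel; a lance lying in it has its origin near (0, 0, 50 mm), either way round.
- rest_b: The other V rest, just like rest_a.
- spare: The spare lance, just like lance (same origin, axes and sizes), lying in one of the rests; it stays there.
- cone_a: Bystander: cast-iron pinecone weight, 115 mm long, 42 mm dia., lying on its side, origin on the bench under its middle; leave alone.
- cone_b: Bystander: cast-iron pinecone weight, 115 mm long, 42 mm dia., lying on its side, origin on the bench under its middle; leave alone.
- cone_c: Bystander: cast-iron pinecone weight, 115 mm long, 42 mm dia., lying on its side, origin on the bench under its middle; leave alone.
- cone_d: Bystander: cast-iron pinecone weight, 115 mm long, 42 mm dia., lying on its side, origin on the bench under its middle; leave alone.
- shell: Bystander: brass weight shell, 48 mm dia., 160 mm high, standing, origin under its middle; leave alone.
- stag: Bystander: walnut stag head, 76 mm wide foot, 150 mm high, standing, origin under its middle; leave alone.
- oil: Bystander: amber oil bottle, 44 mm dia., 100 mm high, standing, origin under its middle; leave alone.

How it is judged (in metres and radians):
On the way, in this order (a step that is already met when the one before it is completed fails the run):
1. the gun lies level in the fork, its lance still coupled, and nothing holds it (x of gun in the frame of fork between -0.006 and 0.006 m and y of gun in the frame of fork between -0.005 and 0.005 m and z of gun in the frame of fork between 0.069 and 0.081 m and angle between the x axis of gun and the x axis of fork, either way round below 0.08 rad and angle between gun's own z axis and vertical below 0.12 rad and distance between lance and gun below 0.109 m and value of joint sleeve below 0.002 m and contact force between the fingers and gun below 0.1 N and contact force between the fingers and lance below 0.1 N), for 0.3 s.
2. the sleeve is drawn back (over 9.5 mm of its 12) with the gun in the fork (x of gun in the frame of fork between -0.006 and 0.006 m and y of gun in the frame of fork between -0.005 and 0.005 m and z of gun in the frame of fork between 0.069 and 0.081 m and angle between the x axis of gun and the x axis of fork, either way round below 0.08 rad and angle between gun's own z axis and vertical below 0.12 rad and value of joint sleeve above 0.0095 m), for 0.05 s.
3. the lance is out of the coupling and the sleeve has snapped forward, the gun still in the fork (x of gun in the frame of fork between -0.006 and 0.006 m and y of gun in the frame of fork between -0.005 and 0.005 m and z of gun in the frame of fork between 0.069 and 0.081 m and angle between the x axis of gun and the x axis of fork, either way round below 0.08 rad and angle between gun's own z axis and vertical below 0.12 rad and distance between lance and gun above 0.15 m and value of joint sleeve below 0.0015 m), for 0.1 s.
At the end, for the whole second after the job is handed in: Lance at rest in the free V rest (centre within 20 mm along, 6 mm across, 7 mm in height, axis within 0.12 rad), gun at rest level in the fork (6 mm along, 5 mm across, 6 mm in height), sleeve forward within 1.5 mm, spare lance within 15 mm of its start (((x of lance in the frame of rest_a between -0.02 and 0.02 m and y of lance in the frame of rest_a between -0.006 and 0.006 m and z of lance in the frame of rest_a between 0.043 and 0.057 m and angle between the x axis of lance and the x axis of rest_a, either way round below 0.12 rad) or (x of lance in the frame of rest_b between -0.02 and 0.02 m and y of lance in the frame of rest_b between -0.006 and 0.006 m and z of lance in the frame of rest_b between 0.043 and 0.057 m and angle between the x axis of lance and the x axis of rest_b, either way round below 0.12 rad)) and x of gun in the frame of fork between -0.006 and 0.006 m and y of gun in the frame of fork between -0.005 and 0.005 m and z of gun in the frame of fork between 0.069 and 0.081 m and angle between the x axis of gun and the x axis of fork, either way round below 0.08 rad and angle between gun's own z axis and vertical below 0.12 rad and value of joint sleeve below 0.0015 m and distance of spare from where it was at the start of the episode below 0.015 m and linear speed of each of gun, lance below 0.02 m/s); the robot touches nothing.
It fails at once if a bystander is moved more than 25 mm (distance of any of cone_a, cone_b, cone_c, cone_d, shell, stag, oil from where it was at the start of the episode above 0.025 m).
It fails at once if the spare lance is moved more than 25 mm (distance of spare from where it was at the start of the episode above 0.025 m).
It fails at once if the gun or the lance is let fall (faster than 0.6 m/s with no finger on either) (linear speed of any of gun, lance above 0.6 m/s and contact force between the fingers and gun below 0.05 N and contact force between the fingers and lance below 0.05 N).
It also fails if it takes over 48 s, if anything falls off the work surface, if the arm or the gripper's body presses on something with over 40 N, if the wrist force passes 120 N, or if a joint passes its speed limit or range.

ROBOT

A 7-joint arm with a two-finger parallel gripper is mounted at the origin on the work surface. World frame = base frame: x ahead of the robot, y to its left, z up, the work surface at z = 0. Lengths are in mm, angles in rad, forces in N, time in s.
With the tool pointing down it reaches from about 400 to 875 mm from the base axis. Payload 4.4 kg.
Tool frame: the origin (TCP) lies at the very end of the fingers, on their centre line; the grasp point (between the pads) lies 19 mm behind it; z points along the fingers, y is the line along which they close (so a half turn about z gives the same grasp; the last joint's range is limited). The gripper opens to 85 mm and grips with 20 to 120 N. Pads are 22 mm wide; open, the fingers measure 114 mm over their backs; the gripper's body (76 mm by 85 mm) begins 54 mm behind the grasp point. The pads swing forward as they close: fully open they stand 13 mm farther back than shut.
Start: joints at [1.264, 0.628, 0.038, 1.517, -0.027, 0.996, -0.02], TCP at [155.04, -631.253, 203.113] pointing down, gripper open.
Joint ranges: [-3.06, 3.06], [-0.37, 2.12], [-1.25, 1.32], [0.18, 2.47], [-1.1, 4.24], [0.23, 1.98], [-2.94, 2.94]. Speed limits (rad/s): [2.57, 2.57, 3.14, 3.14, 3.14, 3.14, 3.14].

INTERFACE

Orientations are given as [roll, pitch, yaw] about the fixed x, y, z axes, in that order (R = Rz(yaw) Ry(pitch) Rx(roll)).
In Python, from cell import ctrl gives the robot as it stands.
- The arm moves only by the tool step_arm, never from a script. Its argument "series" is a list that holds one entry, the list of rows, each a list of 7 numbers: the turn, a rotation vector about the tool's x, y, z as a fraction of full scale, then the shift along the tool's x, y, z as a fraction of full scale, then the closure, from 0 (fully open) to 1 (shut). In form: [[[ax, ay, az, tx, ty, tz, gripper], ...]]. A call has 1 to 12 rows; each row shifts and turns the commanded pose from where the row before left it, along the tool's axes as they then stand; what a row does not reach is not made up. Full scale, the value 1, is 150 mm for a shift and 45 degrees for a turn. A row lasts 1/10 s, in which the tool goes at most 50 mm and 8.59 degrees, less where a joint would pass 70% of its speed; a pose out of reach is approached as far as the arm can. A call with a number of a shift or a turn outside -1 to 1 is refused whole. A call with a gripper value outside its range is refused whole. The fingers move at their own pace and stop on an object; the grip force is fixed at half the most. Time passes only in rows, so rows that do not move let the fingers close. It gives the time, the measured TCP pose, the force, the opening and the grip force at its end, in the units of the state.
- ctrl.read_state(): the state, without advancing time (a new reading comes with each control period).
- ctrl.get_image(name): name is "scene" or "top" or "wrist"; returns a dict with "img" (420x560x3 uint8, red, green, blue), "fx", "fy", "cx", "cy" (pixels), "R" (3x3) and "t" (3): a world point X has camera coordinates R X + t. Camera axes: x right, y down, z forward; pixel columns grow to the right and rows downward; lengths in mm; the calibration is good to about 2 mm. A picture is of the moment at which its call begins. There is no depth.
- ctrl.finish_job(): hands the job in; it is judged then, once.
Trained networks look in a picture, given as the dict that the camera call returned (one of the last four; its "shot" number tells which), for a name from the list of things; names that differ only in an ending like _2 or _b are one class to them, and where a whole thing is asked for, a point or a joint stands for the part that bears it (a point fixed in the world has none). Each returns a list of dicts, best first, with "score" (0 to 1); they miss things now and then, are a little off and sometimes report something else, mostly with a low value. They report only what shows in the picture. A call takes as long as a camera call.
- ctrl.recognise(picture, thing): "centre" ([column, row] in pixels, amid what is visible of it).
The state is a dict: "clock": time; "qpos": joint angles; "qd": joint speeds; "tau": joint torques, N m; "eef_pos": TCP position; "tool_rot": TCP orientation; "force": force on the tool from outside, world axes, zero at the start; "torque": the same for the moment, N m; "width": finger opening in mm; "gripper_force": force on a finger pad.
Only numpy, scipy, OpenCV 4.12 (cv2) and the standard library are available. Lean on these libraries where they do the work, as an engineer would, in place of code of your own. Each camera call takes 0.05 s, during which the arm holds its last target. There are 200 camera calls.

## Working session

There is one attempt and no reset: what is moved stays moved. The work goes in short steps, Python scripts to look and compute and a tool call to move; the robot and the scene stay as the last step left them, time stands still between calls to the robot, and variables do not carry over. Pictures are saved under pics/ and viewed, at most 10 in all, crops included, and the job is handed in when it is done.

Besides the shell and the picture viewer there is one more tool, called after ">>>" as a command line: name --argument value ..., lists and objects as JSON in quotes. step_arm: Moves the arm, as the interface text tells. Shift numbers are shares of 150 mm and turn numbers shares of 45 degrees, none past 1 either way. Its arguments: {"type":"object","properties":{"series":{"type":"array","items":{"type":"array","items":{"type":"array","items":{"type":"number","minimum":-1,"maximum":1}}}}},"required":["series"]}

```bash
mkdir -p pics; cat > h.py <<'E'
import numpy as np,cv2
from cell import ctrl
from scipy.spatial.transform import Rotation as Ro
def snap(n,f=None):
    p=ctrl.get_image(n)
    if f: cv2.imwrite('pics/'+f,p['img'][:,:,::-1])
    return p
def ray(p,uv):
    R=np.array(p['R']);t=np.array(p['t'])
    c=-R.T@t; d=R.T@np.array([(uv[0]-p['cx'])/p['fx'],(uv[1]-p['cy'])/p['fy'],1.])
    return c,d
def onz(p,uv,z):
    c,d=ray(p,uv); return c+d*(z-c[2])/d[2]
def proj(p,X):
    x=np.array(p['R'])@np.array(X)+np.array(p['t']); return [p['fx']*x[0]/x[2]+p['cx'],p['fy']*x[1]/x[2]+p['cy']]
E
python3 - <<'E'
from h import *
s=ctrl.read_state();print({k:np.round(v,3) for k,v in s.items()})
P={n:snap(n,n+'0.png') for n in('top','scene')}
for n,p in P.items():
    c,d=ray(p,[280,210]);print(n,c.round(),d.round(2))
    for th in ['gun','handle','sleeve_mid','lance','nipple','fork','fork_saddle','rest_a','spare','cone_a','shell','stag','oil']:
        print(n,th,[(round(r['score'],2),np.round(r['centre']).tolist(),onz(p,r['centre'],20).round()[:2].tolist()) for r in ctrl.recognise(p,th)[:4]])
E
```

```text
{'clock': np.float64(0.0), 'qpos': array([ 1.264,  0.629,  0.038,  1.518, -0.027,  0.996, -0.02 ]), 'qd': array([ 0.   ,  0.   ,  0.001, -0.001, -0.   ,  0.   ,  0.002]), 'tau': array([ 0.0000e+00, -5.6340e+01,  1.2260e+00, -1.9344e+01,  1.1000e-02,
        1.1000e-02, -0.0000e+00]), 'eef_pos': array([ 154.885, -630.58 ,  202.176]), 'tool_rot': array([-3.14 , -0.   ,  0.241]), 'force': array([-0.674, -0.595, -0.509]), 'torque': array([-0.009,  0.037, -0.022]), 'gripper_force': np.float64(0.0), 'width': np.float64(85.542)}
top [ 336.    0. 1312.] [ 0.19 -0.01 -0.98]
top gun [(0.98, [317.0, 257.0], [445.0, -115.0])]
top handle [(0.89, [312.0, 259.0], [438.0, -100.0])]
top sleeve_mid [(0.43, [291.0, 264.0], [424.0, -41.0])]
top lance [(0.69, [265.0, 262.0], [431.0, 33.0]), (0.45, [349.0, 146.0], [776.0, -216.0])]
top nipple [(0.52, [264.0, 260.0], [436.0, 35.0]), (0.42, [172.0, 205.0], [594.0, 305.0])]
top fork [(0.96, [374.0, 210.0], [582.0, -284.0])]
top fork_saddle [(0.89, [373.0, 211.0], [579.0, -281.0])]
top rest_a [(0.7, [229.0, 213.0], [571.0, 139.0]), (0.65, [185.0, 161.0], [728
[... 876 characters left out ...]
(0.64, [192.0, 281.0], [587.0, -286.0])]
scene fork_saddle [(0.71, [218.0, 216.0], [448.0, -116.0]), (0.39, [111.0, 299.0], [505.0, -483.0])]
scene rest_a [(0.89, [359.0, 188.0], [620.0, 293.0]), (0.64, [315.0, 201.0], [577.0, 151.0]), (0.27, [236.0, 202.0], [437.0, -43.0])]
scene spare [(0.72, [359.0, 178.0], [591.0, 319.0])]
scene cone_a [(0.94, [377.0, 220.0], [741.0, 254.0]), (0.84, [319.0, 261.0], [745.0, 27.0]), (0.62, [111.0, 299.0], [505.0, -485.0])]
scene shell [(0.87, [254.0, 300.0], [733.0, -185.0]), (0.58, [191.0, 283.0], [591.0, -293.0])]
scene stag [(0.69, [383.0, 144.0], [529.0, 486.0])]
scene oil [(0.6, [138.0, 263.0], [448.0, -379.0]), (0.2, [254.0, 301.0], [735.0, -185.0])]
```

View pics/top0.png

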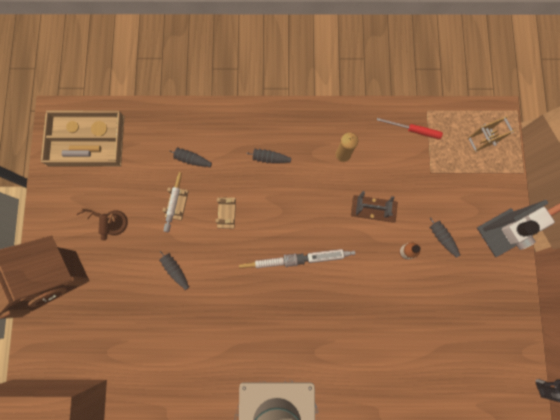

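View pics/scene0.png

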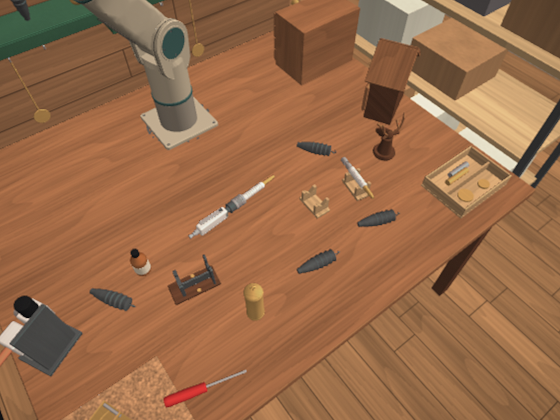

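```bash
cat >> h.py <<'E'
def plan(pos,rpy=None,yaw=None):
    "print rows from measured pose to target: rotation-vector & shift in tool units"
    s=ctrl.read_state();R=Ro.from_euler('xyz',s['tool_rot'])
    if yaw is not None: rpy=[np.pi,0,yaw]
    T=Ro.from_euler('xyz',rpy) if rpy is not None else R
    rv=(R.inv()*T).as_rotvec(); d=np.array(pos)-s['eef_pos']
    # shift in CURRENT tool axes (do shift first) and in TARGET axes (turn first)
    print('turn',(rv/(np.pi/4)).round(3),'rows>=',np.ceil(np.degrees(np.linalg.norm(rv))/8.59),'| shift cur',(R.inv().apply(d)/150).round(3),'after turn',(T.inv().apply(d)/150).round(3),'rows>=',np.ceil(np.linalg.norm(d)/50))
E
python3 - <<'E'
from h import *
p=snap('wrist');s=ctrl.read_state()
R=Ro.from_euler('xyz',s['tool_rot']).as_matrix()
c,d=ray(p,[280,210]);print('cam in tool',(R.T@(c-s['eef_pos'])).round(1),(R.T@np.array(p['R']).T).round(3),p['fx'])
plan([560,-284,330],yaw=0.1)
t=cv2.imread('pics/top0.png');q=cv2.imread('pics/scene0.png')
a=cv2.resize(t[180:240,330:410],None,fx=5,fy=5,interpolation=2);b=cv2.resize(q[250:310,155:235],None,fx=5,fy=5,interpolation=2)
c=cv2.resize(t[230:290,200:360][:, :],None,fx=5,fy=5,interpolation=2)
cv2.imwrite('pics/c0.png',cv2.vconcat([cv2.hconcat([a,b]),c]))
E
```

```text
cam in tool [  68.3    0.  -170.2] [[ 0.    -0.964 -0.268]
 [ 1.     0.    -0.   ]
 [ 0.    -0.268  0.964]] 316.33641642273506
turn [ 0.    -0.     0.179] rows>= 1.0 | shift cur [ 3.174 -1.605 -0.846] after turn [ 2.917 -2.034 -0.846] rows>= 11.0
```

View pics/c0.png

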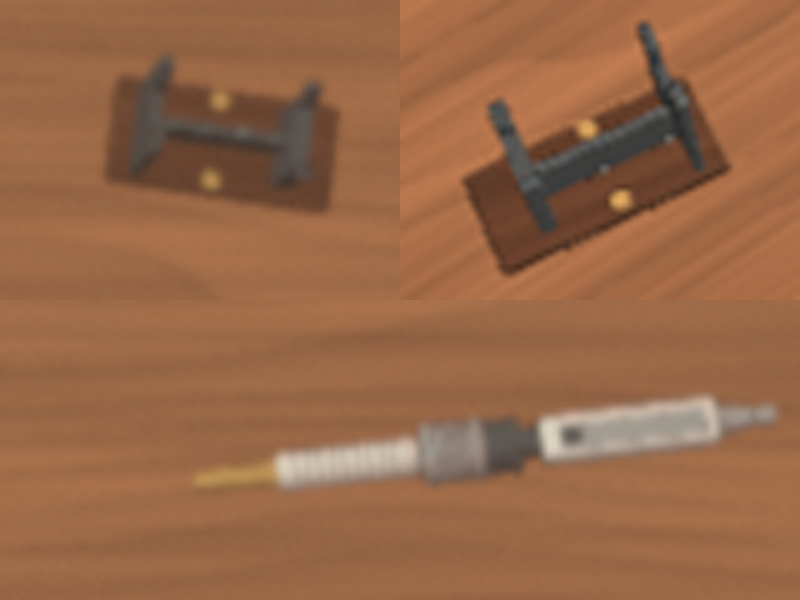

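>>> step_arm --series '[[[0,0,0,0.266,-0.14,-0.01,0],[0,0,0,0.266,-0.14,-0.01,0],[0,0,0,0.266,-0.14,-0.01,0],[0,0,0,0.266,-0.14,-0.01,0],[0,0,0,0.266,-0.14,-0.01,0],[0,0,0,0.266,-0.14,-0.01,0],[0,0,0,0.266,-0.14,-0.01,0],[0,0,0,0.266,-0.14,-0.01,0],[0,0,0,0.266,-0.14,-0.01,0],[0,0,0,0.266,-0.14,-0.01,0],[0,0,0,0.266,-0.14,-0.01,0],[0,0,0,0.266,-0.14,-0.01,0]]]'

```text
clock: 2.65
eef_pos: [561.2, -271.0, 221.4]
tool_rot: [3.141, -0.0, 0.241]
force: [1.0, -0.9, -0.8]
width: 85.7
gripper_force: 0.0
```

>>> step_arm --series '[[[0,0,-0.175,0,0,0,0],[0,0,-0.175,0,0,0,0],[0,0,-0.175,0,0,0,0],[0,0,-0.175,0,0,0,0],[0,0,-0.175,0,0,0,0],[0,0,-0.175,0,0,0,0],[0,0,-0.175,0,0,0,0],[0,0,-0.175,0,0,0,0],[0,0,-0.175,0,0,0,0],[0,0,0,0,0,0,0]]]'

```text
clock: 3.65
eef_pos: [559.9, -272.5, 221.1]
tool_rot: [3.141, -0.0, 1.478]
force: [-0.1, -0.0, 0.1]
width: 85.4
gripper_force: 0.0
```

```bash
python3 - <<'E'
from h import *
p=snap('wrist','w1.png');s=ctrl.read_state();print(s['eef_pos'],s['tool_rot'],s['qpos'])
for th in ['gun','handle','sleeve_mid','lance','fork','fork_saddle']:
    print(th,[(round(r['score'],2),np.round(r['centre']).tolist(),onz(p,r['centre'],20).round()[:2].tolist()) for r in ctrl.recognise(p,th)[:2]])
np.savez('w1.npz',**{k:p[k] for k in('R','t','fx','fy','cx','cy')})
E
```

```text
[ 559.83805569 -272.54678397  221.10781889] [ 3.14151067e+00 -2.68879556e-04  1.47466125e+00] [ 0.59827789  0.58438941 -0.31184518  1.57054616  0.19987016  1.01818492
  0.13355439]
gun [(0.72, [161.0, 66.0], [446.0, -135.0])]
handle [(0.64, [163.0, 61.0], [449.0, -130.0])]
sleeve_mid []
lance []
fork [(0.84, [304.0, 185.0], [591.0, -281.0])]
fork_saddle [(0.56, [305.0, 184.0], [592.0, -280.0])]
```

View pics/w1.png

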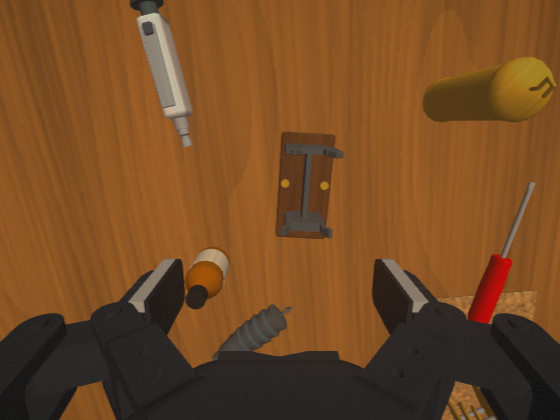

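```bash
python3 - <<'E'
from h import *
p=np.load('w1.npz')
c=[onz(p,u,6)[:2] for u in [(283,132),(335,135),(328,238),(276,236)]];print(np.round(c))
a=(c[0]+c[1]-c[2]-c[3]);print('yaw',np.arctan2(a[1],a[0]),np.linalg.norm(a)/2, np.mean(c,0))
print(onz(p,(313,150),85),onz(p,(304,220),70))
for u,z in [((148,8),36),((184,115),20),((163,20),36),((177,113),36),((186,143),20)]: print(u,onz(p,u,z).round())
plan([600,-238,150],yaw=1.474)
E
```

```text
[[ 572. -217.]
 [ 633. -226.]
 [ 618. -356.]
 [ 551. -347.]]
yaw 1.43450068769836 130.58176019106293 [ 593.23077062 -286.54216923]
[ 597.57487424 -234.05479102   85.        ] [ 584.90033756 -307.94260603   70.        ]
(148, 8) [449. -85.  36.]
(184, 115) [ 462. -188.   20.]
(163, 20) [461. -97.  36.]
(177, 113) [ 459. -186.   36.]
(186, 143) [ 459. -219.   20.]
turn [-0.     0.     0.004] rows>= 1.0 | shift cur [0.253 0.244 0.474] after turn [0.253 0.244 0.474] rows>= 2.0
```

>>> step_arm --series '[[[0,0,0.05,0.1,0.12,0.24,0],[0,0,0,0.1,0.12,0.23,0],[0,0,0,0,0,0,0]]]'

```text
clock: 4.3
eef_pos: [598.6, -241.9, 145.8]
tool_rot: [-3.135, -0.004, 1.443]
force: [-1.1, 0.9, -0.4]
width: 85.6
gripper_force: 0.0
```

```bash
python3 - <<'E'
from h import *
p=snap('wrist');s=ctrl.read_state();print(s['eef_pos'],s['tool_rot'])
np.savez('w2.npz',**{k:p[k] for k in('R','t','fx','fy','cx','cy')})
i=p['img'][90:330,200:400,::-1].copy()
i=cv2.resize(i,None,fx=2.5,fy=2.5,interpolation=2);i=cv2.convertScaleAbs(i,alpha=1.7,beta=10)
cv2.imwrite('pics/w2.png',i)
E
```

```text
[ 598.44334851 -244.1258911   148.05495558] [-3.13700083e+00 -2.14271235e-03  1.44104078e+00]
```

View pics/w2.png

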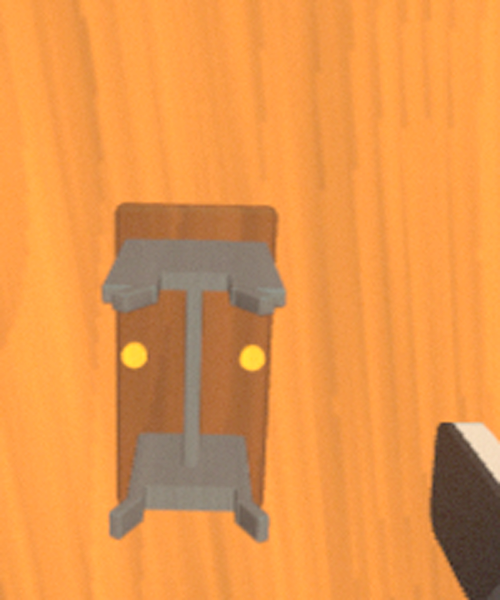

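```bash
python3 - <<'E'
from h import *
p=np.load('w2.npz')
f=lambda u,v,z:onz(p,(200+u/2.5-.3,90+v/2.5-.3),z)
a=f(195.5,282,66);b=f(187,499,55);print(a,b,np.linalg.norm(a[:2]-b[:2]),np.arctan2(*(a-b)[[1,0]]))
for q in [(162,273,66),(229,273,66),(162,291,66),(229,291,66),(126,238,0+12),(268,238,12),(118,204,12),(277,207,12),(107,300,96),(284,300,96)]: print(q,f(*q).round(1))
plan([460,-130,150],yaw=1.69)
E
```

```text
[ 599.04381217 -237.13285093   66.        ] [ 584.99172852 -321.01980099   55.        ] 85.05575492189564 1.4048251265290843
(162, 273, 66) [ 588.6 -232.8   66. ]
(229, 273, 66) [ 610.2 -235.5   66. ]
(162, 291, 66) [ 587.8 -238.8   66. ]
(229, 291, 66) [ 609.5 -241.5   66. ]
(126, 238, 12) [ 572.3 -229.5   12. ]
(268, 238, 12) [ 627.3 -236.5   12. ]
(118, 204, 12) [ 571.2 -215.9   12. ]
(277, 207, 12) [ 632.  -224.8   12. ]
(107, 300, 96) [ 574.1 -231.8   96. ]
(284, 300, 96) [ 624.9 -238.3   96. ]
turn [-0.005 -0.003 -0.317] rows>= 2.0 | shift cur [ 0.635 -1.014 -0.007] after turn [ 0.865 -0.826 -0.013] rows>= 4.0
```

>>> step_arm --series '[[[0,0,0,0.14,-0.22,0,0],[0,0,0,0.14,-0.22,0,0],[0,0,0,0.14,-0.22,0,0],[0,0,0,0.14,-0.22,0,0],[0,0,0,0.14,-0.22,0,0],[0,0,-0.16,0,0,0,0],[0,0,-0.16,0,0,0,0],[0,0,0,0,0,0,0],[0,0,0,0,0,0,0]]]'

```text
clock: 5.25
eef_pos: [449.9, -121.7, 151.5]
tool_rot: [3.14, 0.001, 1.685]
force: [0.6, 0.3, 0.3]
width: 85.6
gripper_force: 0.0
```

```bash
python3 - <<'E'
from h import *
p=snap('wrist');s=ctrl.read_state();print(s['eef_pos'],s['tool_rot'],s['force'])
np.savez('w3.npz',**{k:p[k] for k in('R','t','fx','fy','cx','cy')})
for th in ['gun','handle','sleeve_mid','lance']:
    print(th,[(round(r['score'],2),np.round(r['centre']).tolist(),onz(p,r['centre'],20).round()[:2].tolist()) for r in ctrl.recognise(p,th)[:2]])
i=p['img'][0:400,180:380,::-1].copy()
i=cv2.resize(i,None,fx=1.5,fy=1.5,interpolation=2);i=cv2.convertScaleAbs(i,alpha=1.2,beta=10)
cv2.imwrite('pics/w3.png',i)
E
```

```text
[ 449.7706298  -121.58817847  151.30593343] [3.14034947e+00 9.91559702e-04 1.68588062e+00] [-0.24196866  0.30438117  0.16568471]
gun [(0.91, [273.0, 167.0], [443.0, -97.0]), (0.73, [364.0, 341.0], [566.0, -279.0])]
handle [(0.64, [276.0, 166.0], [445.0, -95.0])]
sleeve_mid [(0.58, [273.0, 100.0], [437.0, -36.0])]
lance [(0.7, [273.0, 36.0], [431.0, 15.0])]
```

View pics/w3.png

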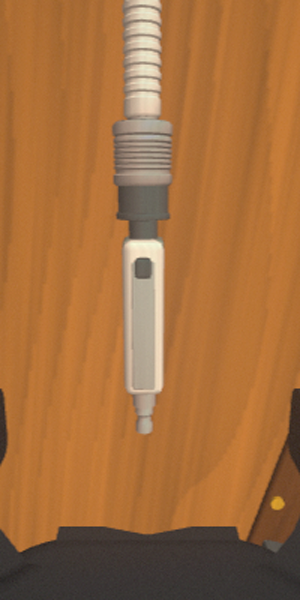

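```bash
python3 - <<'E'
from h import *
p=np.load('w3.npz')
f=lambda u,v,z:onz(p,(180+u/1.5-.2,v/1.5-.2),z)
a=f(143.8,239,36);b=f(144,392,36);print(a,b,np.linalg.norm(a-b),np.arctan2(*(a-b)[[1,0]]))
n=f(144,229,29);print(n); s=f(143,118,20);e=f(145.5,432,20);print('nose',s,'stub',e,np.linalg.norm(s-e),np.arctan2(*(s-e)[[1,0]]))
d=(a-b)/np.linalg.norm(a-b); o=a+6*d; print('o',o,b+109*d, e+141*d,s-62*d)
g=o-40*d; print(g); plan([g[0],g[1],5],yaw=np.arctan2(d[1],d[0]))
E
```

```text
[444.52422104 -86.94099583  36.        ] [ 455.84086375 -185.92469071   36.        ] 99.62850120643772 1.6846304216798251
[444.0192455  -81.70796166  29.        ]
nose [436.18646025 -18.10540591  20.        ] stub [ 461.12480231 -223.85206296   20.        ] 207.2525218022494 1.6914168978290838
o [443.8426906  -80.97982848  36.        ] [443.45972743 -77.63015038  36.        ] [445.10883698 -83.76463007  20.        ] [443.22894146 -79.70413526  20.        ]
[ 448.38622687 -120.72094419   36.        ]
turn [0.    0.    0.005] rows>= 1.0 | shift cur [ 0.002 -0.007  0.971] after turn [ 0.002 -0.007  0.971] rows>= 3.0
```

>>> step_arm --series '[[[0,0,0,0,-0.007,0.3,0],[0,0,0,0,0,0.3,0],[0,0,0,0,0,0.2,0],[0,0,0,0,0,0.12,0],[0,0,0,0,0,0.05,0],[0,0,0,0,0,0,1],[0,0,0,0,0,0,1],[0,0,0,0,0,0,1],[0,0,0,0,0,0,1],[0,0,0,0,0,0,1],[0,0,0,0,0,0,1]]]'

```text
clock: 6.6
eef_pos: [448.1, -121.3, 6.2]
tool_rot: [3.141, 0.001, 1.689]
force: [-2.2, -0.6, 8.9]
width: 22.4
gripper_force: 58.4
```

>>> step_arm --series '[[[0,0,0,0,0,-0.06,1],[0,0,0,0,0,-0.15,1],[0,0,0,0,0,-0.2,1],[0,0,0,0,0,-0.2,1],[0,0,0,0,0,-0.15,1],[0,0,0,0,0,-0.1,1],[0,0,0,0,0,0,1]]]'

```text
clock: 7.3
eef_pos: [449.0, -121.3, 135.9]
tool_rot: [3.138, 0.001, 1.689]
force: [0.7, -0.3, -8.1]
width: 10.5
gripper_force: 60.2
```

```bash
python3 - <<'E'
from h import *
p=snap('wrist');s=ctrl.read_state();print(s['eef_pos'],s['tool_rot'],s['force'],s['width'])
np.savez('w4.npz',**{k:p[k] for k in('R','t','fx','fy','cx','cy')})
i=p['img'][0:400,180:380,::-1].copy()
i=cv2.resize(i,None,fx=1.5,fy=1.5,interpolation=2);i=cv2.convertScaleAbs(i,alpha=1.2,beta=10)
q=snap('scene')['img'][100:320,150:350,::-1];q=cv2.resize(q,None,fx=2.2,fy=2.2,interpolation=2)
q=cv2.copyMakeBorder(q,0,600-q.shape[0],0,0,0)
cv2.imwrite('pics/w4.png',cv2.hconcat([i,q]))
plan([593.4,-276.6,125],yaw=1.43)
E
```

```text
[ 448.27123893 -121.09071602  134.69946475] [3.14036348e+00 5.31237697e-04 1.68927877e+00] [-0.54443966  0.17397443 -8.66578151] 10.606771038761332
turn [-0.001  0.     0.33 ] rows>= 2.0 | shift cur [-1.145  0.843  0.058] after turn [-0.891  1.108  0.059] rows>= 5.0
```

View pics/w4.png

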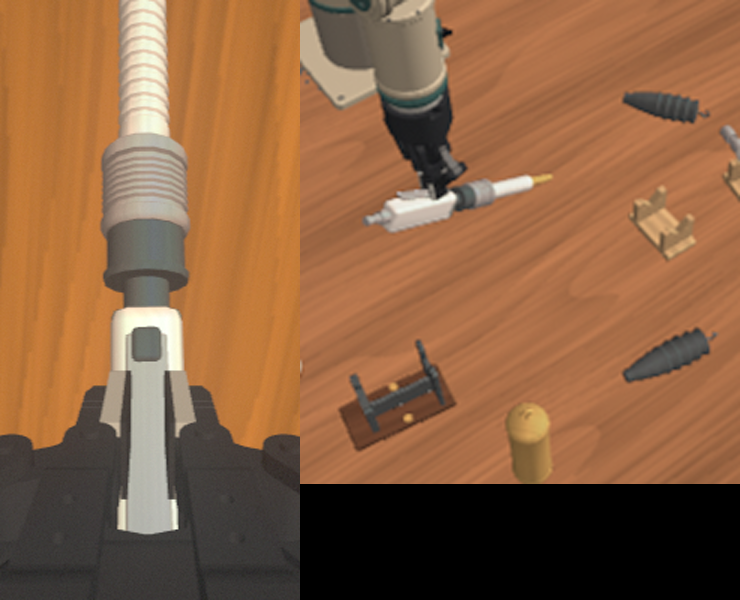

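```bash
python3 - <<'E'
from h import *
from scipy.optimize import least_squares
p=np.load('w4.npz');s=ctrl.read_state();T=Ro.from_euler('xyz',s['tool_rot']).as_matrix();e=s['eef_pos']
D=[(-6,16,310),(6,17,283),(26,18,225),(62,18,137)]
def P(q,x,z):
    X,Z,a=q; # gun origin in tool (x fwd, up), pitch up a
    tx=X+x*np.cos(a)-z*np.sin(a); up=Z+x*np.sin(a)+z*np.cos(a)
    return proj(p,e+T@[tx,0,-up])
W=[(-6,0,13,70),(6,0,17,84),(26,0,18,83),(50,0,18,84),]
def res(q):
    r=[P(q,x,z)[1]*1.5-v for x,z,v in D]
    for x,z,h,w in W:
        X,Z,a=q;tx=X+x*np.cos(a);up=Z+x*np.sin(a)+(12 if h==13 else 0)
        u=[proj(p,e+T@[tx,k*h,-up])[0] for k in(1,-1)]; r.append((u[0]-u[1])*1.5-w)
    return r
f=least_squares(res,[40,-16,0]);print(f.x,np.degrees(f.x[2]),np.round(f.fun,1))
E
```

```text
[ 20.09359259 -16.05700755  -0.40681137] -23.308574426353218 [ 1.3 -3.7  1.9  0.5 -2.1 -1.2  3.5  1.1]
```

>>> step_arm --series '[[[0,0.13,0,0,0,0,1],[0,0.13,0,0,0,0,1],[0,0.13,0,0,0,0,1],[0,0.13,0,0,0,0,1],[0,0,0,-0.05,0,0.115,1],[0,0,0,-0.05,0,0.115,1],[0,0,0,-0.05,0,0.115,1],[0,0,0,-0.05,0,0.115,1],[0,0,0,0,0,0,1]]]'

```text
clock: 8.3
eef_pos: [445.9, -121.2, 55.7]
tool_rot: [-3.136, -0.41, 1.688]
force: [-0.2, -0.6, -8.3]
width: 10.7
gripper_force: 60.2
```

```bash
python3 - <<'E'
from h import *
s=ctrl.read_state();print(s['eef_pos'],s['tool_rot'],s['force'],s['width'])
q=snap('scene');np.savez('s5.npz',**{k:q[k] for k in('R','t','fx','fy','cx','cy')})
w=snap('wrist')['img'][0:400,180:380,::-1];w=cv2.resize(w,None,fx=1.25,fy=1.25,interpolation=2)
i=q['img'][140:300,170:290,::-1];i=cv2.resize(i,None,fx=4,fy=4,interpolation=2)[:500]
cv2.imwrite('pics/s5.png',cv2.hconcat([cv2.convertScaleAbs(w,alpha=1.2),i]))
E
```

```text
[ 445.89898365 -121.16130043   55.6533127 ] [-3.13597785 -0.41026124  1.68767215] [-0.18348924 -0.6182669  -8.26808343] 10.705146547673131
```

View pics/s5.png

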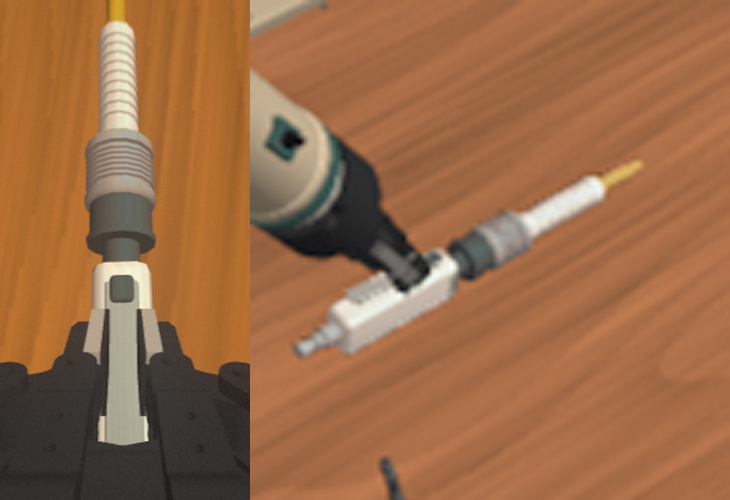

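```bash
python3 - <<'E'
from h import *
p=np.load('s5.npz');s=ctrl.read_state();e=s['eef_pos'];y=1.688
n=np.array([-np.sin(y),np.cos(y),0]);d=np.array([np.cos(y),np.sin(y),0])
for nm,u,v in [('stub',300,348),('barrelend',600,187),('nose',520,237),('neck',452,270),('tip',640,163),('handle rear mid',338,335)]:
    c,r=ray(p,(170+u/4-.4,140+v/4-.4)); X=c+r*(n@(e-c))/(n@r); print(nm,round((X-e)@d,1),round(X[2],1))
E
```

```text
stub 97.7 -134.8
barrelend 474.4 -244.2
nose 363.2 -223.2
neck 274.6 -191.7
tip 533.3 -257.0
handle rear mid 138.9 -157.6
```

```bash
python3 - <<'E'
from h import *
p=np.load('s5.npz');s=ctrl.read_state();e=s['eef_pos'];y=1.688
n=np.array([-np.sin(y),np.cos(y),0]);d=np.array([np.cos(y),np.sin(y),0])
for nm,u,v in [('stub',300,348),('handle rear mid',338,335),('neck',452,270),('nose',520,237),('barrelend',600,187),('tip',640,163)]:
    c,r=ray(p,(170+(u-250)/4-.4,140+v/4-.4)); X=c+r*(n@(e-c))/(n@r); print(nm,round((X-e)@d,1),round(X[2],1))
E
```

```text
stub -112.3 84.2
handle rear mid -82.5 69.8
neck 18.0 52.0
nose 81.6 34.1
barrelend 162.3 24.9
tip 204.4 18.9
```

>>> step_arm --series '[[[0,0.13,0,0,0,0,1],[0,0.12,0,0,0,0,1],[0,0,0,-0.03,0,0.04,1],[0,0,0,-0.03,0,0.04,1],[0,0,0,0,0,0,1]]]'

```text
clock: 8.9
eef_pos: [447.8, -120.7, 43.5]
tool_rot: [-3.141, -0.604, 1.691]
force: [-0.9, 0.3, -7.2]
width: 10.5
gripper_force: 60.2
```

Lower a few mm per row until contact.

>>> step_arm --series '[[[0,0,0,-0.015,0,0.022,1],[0,0,0,-0.008,0,0.011,1],[0,0,0,0,0,0,1]]]'

```text
clock: 9.2
eef_pos: [448.4, -121.2, 37.9]
tool_rot: [3.141, -0.604, 1.691]
force: [0.2, 0.1, -8.5]
width: 10.6
gripper_force: 60.2
```

>>> step_arm --series '[[[0,0,0,-0.015,0,0.022,1],[0,0,0,-0.008,0,0.011,1],[0,0,0,0,0,0,1]]]'

```text
clock: 9.5
eef_pos: [448.2, -121.7, 31.5]
tool_rot: [-3.141, -0.605, 1.689]
force: [-0.0, -0.2, -6.8]
width: 10.4
gripper_force: 60.3
```

>>> step_arm --series '[[[0,0,0,-0.015,0,0.022,1],[0,0,0,0,0,0,1]]]'

```text
clock: 9.7
eef_pos: [448.2, -121.7, 27.4]
tool_rot: [-3.141, -0.605, 1.689]
force: [0.3, 0.1, -8.4]
width: 10.5
gripper_force: 60.4
```

```bash
python3 - <<'E'
from h import *
s=ctrl.read_state();print(s['eef_pos'],s['force'],s['torque'])
q=snap('scene');np.savez('s6.npz',**{k:q[k] for k in('R','t','fx','fy','cx','cy')})
w=snap('wrist')['img'][0:400,180:380,::-1];w=cv2.resize(w,None,fx=1.25,fy=1.25,interpolation=2)
i=q['img'][160:285,170:290,::-1];i=cv2.resize(i,None,fx=4,fy=4,interpolation=2)[:500]
cv2.imwrite('pics/s6.png',cv2.hconcat([cv2.convertScaleAbs(w,alpha=1.2),i]))
E
```

```text
[ 448.18732116 -121.65139779   27.37803161] [ 0.25681917  0.09999087 -8.41595917] [-1.90698692 -0.18376002  0.06159981]
```

View pics/s6.png

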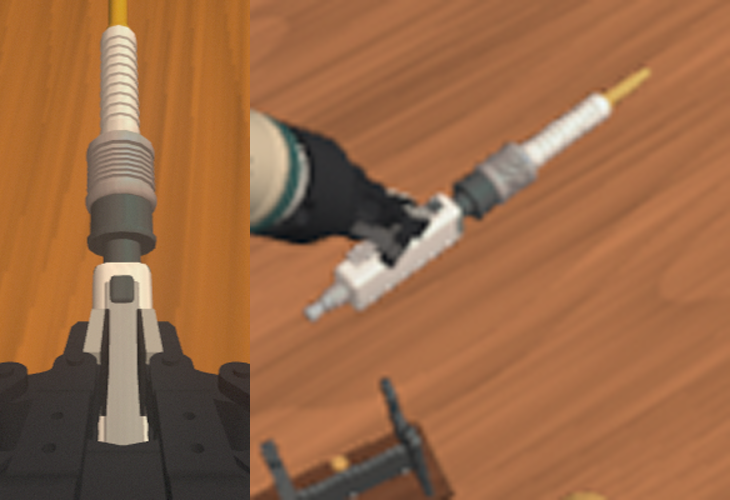

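```bash
python3 - <<'E'
from h import *
p=np.load('s6.npz');s=ctrl.read_state();e=s['eef_pos'];y=1.689
n=np.array([-np.sin(y),np.cos(y),0]);d=np.array([np.cos(y),np.sin(y),0])
for nm,u,v in [('stub',310,315),('neck',462,207),('nose',530,168),('barrelend',605,100),('tip',648,70)]:
    c,r=ray(p,(170+(u-250)/4-.4,160+v/4-.4)); X=c+r*(n@(e-c))/(n@r); print(nm,round((X-e)@d,1),round(X[2],1))
q=np.load('w1.npz')
E
```

```text
stub -115.6 28.3
neck 24.2 25.7
nose 89.9 13.6
barrelend 168.0 29.5
tip 213.5 28.1
```

>>> step_arm --series '[[[0,0,0,-0.01,0,0.015,1],[0,0,0,-0.006,0,0.009,1],[0,0,0,0,0,0,1]]]'

```text
clock: 10.1
eef_pos: [448.3, -121.6, 23.2]
tool_rot: [-3.141, -0.605, 1.69]
force: [0.0, 0.1, -8.5]
width: 10.5
gripper_force: 60.3
```

>>> step_arm --series '[[[0,0,0,-0.01,0,0.015,1],[0,0,0,-0.006,0,0.009,1],[0,0,0,0,0,0,1]]]'

```text
clock: 10.4
eef_pos: [448.3, -121.4, 18.9]
tool_rot: [-3.141, -0.605, 1.69]
force: [-0.1, 0.6, -8.0]
width: 10.5
gripper_force: 60.5
```

>>> step_arm --series '[[[0,0,0,-0.01,0,0.015,1],[0,0,0,-0.006,0,0.009,1],[0,0,0,0,0,0,1]]]'

```text
clock: 10.7
eef_pos: [449.0, -121.8, 17.5]
tool_rot: [3.141, -0.605, 1.69]
force: [-3.2, -6.2, 14.1]
width: 10.5
gripper_force: 66.7
```

>>> step_arm --series '[[[0,0,0,0,0,0,0],[0,0,0,0,0,0,0],[0,0,0,0,0,0,0],[0,0,0,0,0,0,0],[0,0,0,0,0,0,0],[0,0,0,0,0,0,0]]]'

```text
clock: 11.3
eef_pos: [448.3, -121.2, 14.8]
tool_rot: [-3.141, -0.605, 1.69]
force: [0.5, 0.1, 0.0]
width: 85.4
gripper_force: 0.0
```

```bash
python3 - <<'E'
from h import *
s=ctrl.read_state();print(s['eef_pos'],s['force'],s['tool_rot'],s['qpos'])
plan([448,-121,150],yaw=1.689)
E
```

```text
[ 448.31291802 -121.18590799   14.82292092] [0.51635321 0.0719364  0.03579525] [-3.14135444 -0.60519182  1.6897458 ] [ 0.95376163  0.99711212 -0.63411735  1.84951608  0.04267435  0.77007752
  0.5569187 ]
turn [-0.001 -0.771  0.001] rows>= 5.0 | shift cur [ 0.514 -0.002 -0.74 ] after turn [ 0.001 -0.002 -0.901] rows>= 3.0
```

>>> step_arm --series '[[[0,0,0,0.13,0,-0.185,0],[0,0,0,0.13,0,-0.185,0],[0,0,0,0.13,0,-0.185,0],[0,0,0,0.12,0,-0.185,0],[0,-0.155,0,0,0,0,0],[0,-0.155,0,0,0,0,0],[0,-0.155,0,0,0,0,0],[0,-0.155,0,0,0,0,0],[0,-0.15,0,0,0,0,0],[0,0,0,0,0,0,0]]]'

```text
clock: 12.3
eef_pos: [449.0, -114.8, 150.9]
tool_rot: [3.14, 0.001, 1.703]
force: [0.5, 0.1, 0.9]
width: 85.5
gripper_force: 0.0
```

```bash
cat >> h.py <<'E'
def gunprof(p,c0,c1,r0,r1,step=6):
    i=p['img'];hsv=cv2.cvtColor(i,cv2.COLOR_RGB2HSV);m=(hsv[:,:,1]<90)
    out=[]
    for r in range(r0,r1,step):
        k=np.where(m[r,c0:c1])[0]
        if len(k): out.append((r,int(k[0]+c0),int(k[-1]+c0),len(k),int(i[r,k+c0].mean())))
    return out
E
python3 - <<'E'
from h import *
p=snap('wrist','w7.png');s=ctrl.read_state();print(s['eef_pos'],s['tool_rot'],s['force'])
np.savez('w7.npz',**{k:p[k] for k in('R','t','fx','fy','cx','cy')})
for r in gunprof(p,230,330,40,300,4):print(*r,end=' | ')
E
```

```text
[ 448.72096924 -117.7014322   150.38068847] [ 3.14113720e+00 -2.41945485e-04  1.69864507e+00] [ 0.22066057 -0.7601988  -1.06639416]
40 265 287 23 154 | 44 264 288 25 148 | 48 265 287 23 147 | 52 265 287 23 153 | 56 264 287 24 131 | 60 265 287 23 154 | 64 264 287 24 110 | 68 265 287 23 159 | 72 265 287 23 127 | 76 265 286 22 157 | 80 265 287 23 148 | 84 266 286 21 154 | 88 265 287 23 151 | 92 266 286 21 152 | 96 265 287 23 148 | 100 265 287 23 146 | 104 265 287 23 140 | 108 267 285 19 110 | 112 258 295 38 119 | 116 258 295 38 116 | 120 259 294 36 124 | 124 258 294 37 111 | 128 258 294 37 114 | 132 258 294 37 111 | 136 259 293 35 105 | 140 260 293 34 91 | 144 258 294 37 121 | 148 259 294 36 105 | 152 261 291 31 69 | 156 261 291 31 69 | 160 261 291 31 68 | 164 261 291 31 69 | 168 260 293 34 69 | 172 263 290 28 70 | 176 268 284 17 69 | 180 268 284 17 69 | 184 264 288 25 78 | 188 264 289 26 172 | 192 263 289 27 167 | 196 264 289 26 166 | 200 264 289 26 121 | 204 264 289 26 114 | 208 264 289 26 114 | 212 264 289 26 139 | 216 264 289 26 138 | 220 264 289 26 138 | 224 264 289 26 138 | 228 264 289 26 137 | 232 264 289 26 137 | 236 264 289 26 137 | 240 264 289 26 136 | 244 264 289 26 136 | 248 264 289 26 136 | 252 264 289 26 136 | 256 264 289 26 135 | 260 264 289 26 135 | 264 265 289 25 136 | 268 265 289 25 135 | 272 265 288 24 135 | 276 265 288 24 135 | 280 265 288 24 134 | 284 269 285 17 120 | 288 270 283 14 116 | 292 272 282 11 120 | 296 272 281 10 121 |
```

```bash
python3 - <<'E'
from h import *
p=np.load('w7.npz')
a=onz(p,(276.5,185.5),36);b=onz(p,(277,282),36);print(a,b,np.linalg.norm(a-b))
s=onz(p,(276,109.5),20);n=onz(p,(276.2,178.5),29);c=onz(p,(276,60),20);q=onz(p,(276.5,294),20)
d=(s-q);yaw=np.arctan2(d[1],d[0]);print('yaws',yaw,np.arctan2(*(a-b)[[1,0]]))
d=np.array([np.cos(yaw),np.sin(yaw),0]);print(a+6*d,b+109*d,n,s-62*d)
o=np.mean([a+6*d,b+109*d,n,s-62*d],0);g=o-21*d;print(o,g);plan([g[0],g[1],3.5],yaw=yaw)
E
```

```text
[ 446.89627644 -103.72390938   36.        ] [ 460.23429811 -200.86375046   36.        ] 98.05126998996774
yaws 1.7045700876527303 1.70725048496737
[446.09602567 -97.77751562  36.        ] [445.69640914 -92.83759722  36.        ] [445.9127588  -98.56202701  29.        ] [445.90046629 -98.84158371  20.        ]
[445.90141497 -97.00468089  30.25      ] [ 448.70229267 -117.81705904   30.25      ]
turn [ 0.001 -0.    -0.008] rows>= 1.0 | shift cur [-0.001 -0.001  0.979] after turn [-0.001 -0.     0.979] rows>= 3.0
```

>>> step_arm --series '[[[0,0,-0.008,-0.008,0,0.3,0],[0,0,0,0,0,0.3,0],[0,0,0,0,0,0.2,0],[0,0,0,0,0,0.12,0],[0,0,0,0,0,0.06,0],[0,0,0,0,0,0,0],[0,0,0,0,0,0,0.6],[0,0,0,0,0,0,1],[0,0,0,0,0,0,1],[0,0,0,0,0,0,1],[0,0,0,0,0,0,1]]]'

```text
clock: 13.45
eef_pos: [448.8, -123.0, 3.6]
tool_rot: [3.141, 0.001, 1.696]
force: [-0.5, -0.5, 8.4]
width: 23.2
gripper_force: 58.5
```

>>> step_arm --series '[[[0,0,0,0,0,-0.02,1],[0,0,0,0,0,-0.05,1],[0,0,0,0,0,-0.05,1],[0,0,0,0,0,-0.03,1],[0,0,0,0,0,0,1]]]'

```text
clock: 13.95
eef_pos: [449.0, -122.9, 25.9]
tool_rot: [3.14, 0.0, 1.696]
force: [-0.1, -0.2, -7.2]
width: 23.3
gripper_force: 59.5
```

```bash
python3 - <<'E'
from h import *
p=snap('wrist','w8.png');s=ctrl.read_state();print(s['eef_pos'],s['tool_rot'],s['force'],s['width'])
np.savez('w8.npz',**{k:p[k] for k in('R','t','fx','fy','cx','cy')})
for r in gunprof(p,200,360,30,280,5):print(*r,end=' | ')
E
```

```text
[ 448.77746036 -122.87990606   25.5036524 ] [3.14083014e+00 1.45484979e-04 1.69583859e+00] [-0.42337504  0.56528998 -7.27645989] 23.399451857579482
30 254 298 45 159 | 35 253 300 48 123 | 40 253 299 47 147 | 45 255 297 43 166 | 50 254 299 46 156 | 55 253 299 47 153 | 60 253 299 47 152 | 65 253 299 47 150 | 70 254 299 46 120 | 75 257 298 42 123 | 80 242 312 71 128 | 85 239 315 77 124 | 90 239 314 76 122 | 95 239 314 76 84 | 100 241 313 73 127 | 105 240 312 73 86 | 110 241 313 73 105 | 115 242 313 72 120 | 120 242 311 70 97 | 125 241 312 72 89 | 130 241 313 73 118 | 135 242 313 72 127 | 140 243 310 68 77 | 145 243 311 69 120 | 150 241 313 73 116 | 155 241 313 73 111 | 160 246 308 63 97 | 165 247 308 62 72 | 170 247 307 61 71 | 175 247 307 61 71 | 180 247 307 61 71 | 185 248 307 60 72 | 190 248 308 61 72 | 195 245 310 66 72 | 200 245 309 65 72 | 205 260 294 35 73 | 210 261 294 34 72 | 215 261 294 34 72 | 220 256 300 45 77 | 225 254 301 48 84 | 230 253 303 51 157 | 235 253 303 51 183 | 240 252 304 53 177 | 245 252 304 53 172 | 250 239 317 79 147 | 255 238 319 82 115 | 260 226 330 105 98 | 265 222 334 113 93 | 270 220 336 117 91 | 275 218 338 121 90 |
```

```bash
cat >> h.py <<'E'
from scipy.optimize import least_squares
def fitgun(p,e,T,D,W):
    def res(q):
        X,Z,a=q;c,s=np.cos(a),np.sin(a);r=[]
        for x,z,v in D: r.append(proj(p,e+T@[X+x*c-z*s,0,-(Z+x*s+z*c)])[1]-v)
        for x,z,h,w in W:
            u=[proj(p,e+T@[X+x*c-z*s,k*h,-(Z+x*s+z*c)])[0] for k in(1,-1)]; r.append(u[0]-u[1]-w)
        return r
    f=least_squares(res,[25,16,0]);return f.x,np.round(f.fun,1)
E
cat > fit.py <<'E'
from h import *
import sys
E
python3 - <<'E'
from h import *
p=np.load('w8.npz');s=ctrl.read_state();T=Ro.from_euler('xyz',s['tool_rot']).as_matrix();e=s['eef_pos']
print(fitgun(p,e,T,[(-6,16,227),(6,17,203),(26,18,158),(62,18,78)],[(0,0,9,34),(18,0,15.5,61),(30,0,18,73),(50,0,18,73),(58,0,18,76),(-7,14,13,51)]))
plan([593.4,-276.6,125],yaw=1.43)
E
```

```text
(array([ 2.44503856e+01,  8.17326759e+00, -5.34905299e-03]), array([-0.6,  0. ,  2.9, -2.2, -0.1, -1. , -1.9,  0.5, -1.5,  1.6]))
turn [0.001 0.    0.338] rows>= 2.0 | shift cur [-1.137  0.829 -0.663] after turn [-0.879  1.098 -0.663] rows>= 5.0
```

>>> step_arm --series '[[[0,0,0,0,0,-0.1,1],[0,0,0,0,0,-0.2,1],[0,0,0,0,0,-0.2,1],[0,0,0,0,0,-0.16,1],[0,0,0,-0.1,0.08,0,1],[0,0,0,-0.2,0.165,0,1],[0,0,0,-0.22,0.18,0,1],[0,0,0,-0.22,0.18,0,1],[0,0,0,-0.2,0.17,0,1],[0,0,0,-0.1,0.08,0,1],[0,0,0,0,0,0,1]]]'

```text
clock: 15.1
eef_pos: [596.1, -264.8, 122.6]
tool_rot: [3.141, 0.001, 1.693]
force: [-0.2, 0.5, -8.1]
width: 23.2
gripper_force: 60.5
```

>>> step_arm --series '[[[0,0,0.06,0,0,0,1],[0,0,0.11,0,0,0,1],[0,0,0.11,0,0,0,1],[0,0,0.06,0,0,0,1],[0,0,0,0,0,0,1]]]'

```text
clock: 15.6
eef_pos: [593.7, -260.3, 123.1]
tool_rot: [-3.138, -0.001, 1.43]
force: [0.3, 0.3, -9.0]
width: 23.0
gripper_force: 60.5
```

```bash
python3 - <<'E'
from h import *
p=snap('wrist','w9.png');s=ctrl.read_state();print(s['eef_pos'],s['tool_rot'],s['force'],s['width'])
np.savez('w9.npz',**{k:p[k] for k in('R','t','fx','fy','cx','cy')})
for r in gunprof(p,225,330,70,250,3):print(*r,end=' | ')
plan([595.6,-261.3,80],yaw=1.43)
E
```

```text
[ 593.91665115 -260.52203239  123.28623625] [-3.13887107e+00 -4.57182275e-04  1.43100068e+00] [-0.32015847 -0.73185047 -8.84547175] 23.452104954865167
70 254 299 46 114 | 73 256 297 42 115 | 76 252 303 52 134 | 79 243 311 69 130 | 82 240 313 74 127 | 85 239 315 77 124 | 88 239 315 77 122 | 91 239 314 76 121 | 94 239 314 76 75 | 97 241 312 72 127 | 100 241 313 73 128 | 103 240 313 74 89 | 106 241 312 72 118 | 109 241 313 73 119 | 112 241 312 72 78 | 115 242 313 72 120 | 118 241 313 73 80 | 121 242 312 71 129 | 124 241 313 73 118 | 127 243 311 69 92 | 130 241 313 73 118 | 133 243 311 69 75 | 136 242 312 71 120 | 139 242 311 70 100 | 142 244 310 67 118 | 145 244 311 68 121 | 148 241 313 73 129 | 151 241 313 73 115 | 154 241 313 73 111 | 157 243 311 69 107 | 160 245 308 64 93 | 163 247 308 62 71 | 166 247 308 62 71 | 169 247 308 62 71 | 172 247 312 66 71 | 175 246 313 68 71 | 178 244 315 72 71 | 181 242 317 76 71 | 184 240 319 80 71 | 187 239 320 82 72 | 190 240 320 81 71 | 193 244 316 73 71 | 196 245 312 68 72 | 199 245 310 66 73 | 202 248 306 59 72 | 205 258 295 38 72 | 208 261 294 34 72 | 211 261 294 34 72 | 214 261 294 34 72 | 217 259 297 39 74 | 220 256 299 44 77 | 223 255 300 46 79 | 226 254 302 49 101 | 229 253 303 51 156 | 232 252 303 52 174 | 235 252 303 52 184 | 238 252 304 53 181 | 241 252 304 53 176 | 244 252 304 53 172 | 247 252 304 53 168 | turn [-0.003 -0.001  0.001] rows>= 1.0 | shift cur [-0.004  0.013  0.289] after turn [-0.004  0.012  0.289] rows>= 1.0
```

>>> step_arm --series '[[[0,0,0,-0.004,0.011,0.08,1],[0,0,0,0,0,0.08,1],[0,0,0,0,0,0.06,1],[0,0,0,0,0,0.04,1],[0,0,0,0,0,0,1]]]'

```text
clock: 16.15
eef_pos: [595.7, -262.0, 83.5]
tool_rot: [-3.139, -0.001, 1.429]
force: [-0.0, 0.1, -7.5]
width: 23.1
gripper_force: 60.5
```

>>> step_arm --series '[[[0,0,0,0,0,0.03,1],[0,0,0,0,0,0.03,1],[0,0,0,0,0,0.02,1],[0,0,0,0,0,0,1]]]'

```text
clock: 16.55
eef_pos: [596.5, -262.2, 72.7]
tool_rot: [-3.141, -0.0, 1.429]
force: [0.6, 0.3, -8.0]
width: 23.2
gripper_force: 60.5
```

>>> step_arm --series '[[[0,0,0,0,0,0.03,1],[0,0,0,0,0,0.02,1],[0,0,0,0,0,0,1]]]'

```text
clock: 16.85
eef_pos: [596.5, -262.2, 65.1]
tool_rot: [-3.141, -0.0, 1.429]
force: [-0.8, 0.0, -7.9]
width: 22.9
gripper_force: 60.5
```

>>> step_arm --series '[[[0,0,0,0,0,0.015,1],[0,0,0,0,0,0.01,1],[0,0,0,0,0,0,1]]]'

```text
clock: 17.15
eef_pos: [596.8, -262.3, 61.7]
tool_rot: [-3.141, -0.0, 1.429]
force: [0.9, 0.1, -7.5]
width: 23.4
gripper_force: 60.5
```

>>> step_arm --series '[[[0,0,0,0,0,0.01,1],[0,0,0,0,0,0.01,1],[0,0,0,0,0,0,1]]]'

```text
clock: 17.45
eef_pos: [596.9, -262.6, 59.0]
tool_rot: [3.141, 0.0, 1.429]
force: [-1.1, -0.4, -5.5]
width: 23.5
gripper_force: 60.8
```

>>> step_arm --series '[[[0,0,0,0,0,0.008,1],[0,0,0,0,0,0,0.6],[0,0,0,0,0,0,0],[0,0,0,0,0,0,0],[0,0,0,0,0,0,0],[0,0,0,0,0,-0.15,0],[0,0,0,0,0,-0.25,0],[0,0,0,0,0,-0.25,0],[0,0,0,0,0,0,0],[0,0,0,0,0,0,0]]]'

```text
clock: 18.45
eef_pos: [597.6, -262.6, 156.4]
tool_rot: [3.139, 0.001, 1.429]
force: [-0.2, 0.4, -0.4]
width: 85.5
gripper_force: 0.0
```

```bash
python3 - <<'E'
from h import *
p=snap('wrist','w10.png');s=ctrl.read_state();print(s['eef_pos'],s['tool_rot'],s['force'],s['width'])
np.savez('w10.npz',**{k:p[k] for k in('R','t','fx','fy','cx','cy')})
for th in ['gun','sleeve_mid','lance']:
    print(th,[(round(r['score'],2),np.round(r['centre']).tolist(),onz(p,r['centre'],75).round()[:2].tolist()) for r in ctrl.recognise(p,th)[:2]])
c=cv2.resize(p['img'][0:300,180:380,::-1],None,fx=2,fy=2,interpolation=2)
t=snap('scene')['img'][180:330,130:290,::-1];t=cv2.resize(t,(400,375),interpolation=2);t=cv2.copyMakeBorder(t,0,225,0,0,0)
cv2.imwrite('pics/w10b.png',cv2.hconcat([cv2.convertScaleAbs(c,alpha=1.4),t]))
for r in gunprof(p,225,330,4,300,4):print(*r,end=' | ')
E
```

```text
[ 596.56250463 -262.31551367  155.05738318] [-3.14140939e+00  1.20110118e-04  1.42905303e+00] [ 0.35068352 -0.17385821 -0.62414145] 85.26584488406391
gun [(0.66, [275.0, 193.0], [597.0, -251.0])]
sleeve_mid [(0.79, [276.0, 119.0], [606.0, -193.0])]
lance [(0.92, [272.0, 43.0], [611.0, -141.0]), (0.22, [495.0, 94.0], [772.0, -199.0])]
4 260 289 30 113 | 8 260 289 30 141 | 12 261 288 28 153 | 16 260 289 30 107 | 20 260 288 29 145 | 24 261 288 28 151 | 28 260 289 30 104 | 32 261 288 28 153 | 36 261 288 28 152 | 40 261 289 29 123 | 44 262 288 27 161 | 48 261 289 29 150 | 52 261 288 28 142 | 56 262 288 27 156 | 60 261 289 29 118 | 64 262 288 27 149 | 68 261 289 29 149 | 72 261 288 28 108 | 76 262 288 27 164 | 80 261 289 29 145 | 84 262 289 28 144 | 88 262 289 28 140 | 92 263 287 25 109 | 96 255 296 42 125 | 100 253 298 46 118 | 104 253 298 46 113 | 108 254 297 44 125 | 112 254 296 43 84 | 116 254 296 43 75 | 120 254 296 43 74 | 124 254 296 43 82 | 128 254 296 43 92 | 132 255 296 42 103 | 136 255 296 42 116 | 140 254 298 45 107 | 144 255 296 42 95 | 148 257 294 38 67 | 152 257 294 38 68 | 156 257 294 38 68 | 160 258 295 38 68 | 164 246 302 57 67 | 168 243 304 62 69 | 172 240 307 68 67 | 176 238 308 71 69 | 180 239 308 63 66 | 184 263 290 28 72 | 188 261 291 31 148 | 192 260 292 33 172 | 196 260 292 33 164 | 200 260 292 33 163 | 204 261 292 32 123 | 208 261 292 32 114 | 212 261 292 32 114 | 216 261 292 32 114 | 220 261 292 32 137 | 224 261 292 32 137 | 228 261 292 32 137 | 232 261 292 32 137 | 236 261 292 32 136 | 240 257 292 36 128 | 244 253 295 43 119 | 248 252 295 44 117 | 252 251 296 46 115 | 256 251 296 46 115 | 260 250 297 48 113 | 264 246 300 55 106 | 268 243 304 56 103 | 272 243 303 49 108 | 276 244 303 37 124 | 280 263 291 29 136 | 284 263 291 29 135 | 288 263 291 29 135 | 292 263 291 29 134 | 296 263 291 29 134 |
```

View pics/w10b.png

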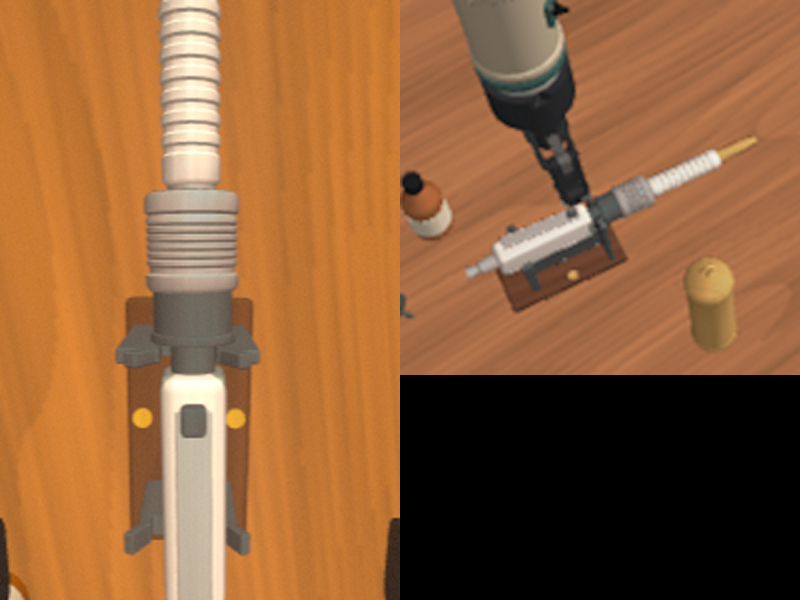

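```bash
python3 - <<'E'
from h import *
p=np.load('w10.npz')
L=[onz(p,u,75) for u in [(275.3,110),(275.5,146),(275,50),(275,10)]]+[onz(p,(276.5,230),91)]
for l in L: print(l.round(1))
d=L[0]-L[-1];print('yaw',np.arctan2(d[1],d[0]),np.arctan2(*(L[3]-L[0])[[1,0]]))
print('nose x62',onz(p,(275.3,94.5),90).round(1),onz(p,(275.3,94.5),75).round(1),'hfront',onz(p,(276.5,186.5),91).round(1),'sleeve rear top',onz(p,(275.3,146.5),93).round(1))
y=1.425;o=np.array([599.3,-238]);g=o+44*np.array([np.cos(y),np.sin(y)]);print(g);plan([g[0],g[1],53],yaw=y)
E
```

```text
[ 607.1 -186.8   75. ]
[ 603.4 -213.4   75. ]
[ 612.8 -145.7   75. ]
[ 616.5 -120.4   75. ]
[ 595.1 -276.7   91. ]
yaw 1.4380859679439888 1.4298525217378764
nose x62 [ 608.6 -176.9   90. ] [ 608.7 -175.8   75. ] hfront [ 600.  -242.2   91. ] sleeve rear top [ 603.5 -212.4   93. ]
[ 605.69233557 -194.46681673]
turn [-0.003 -0.001  0.005] rows>= 1.0 | shift cur [0.455 0.002 0.673] after turn [ 0.455 -0.002  0.672] rows>= 3.0
```

>>> step_arm --series '[[[0,0,0.004,0.23,0,0,0],[0,0,0,0.23,0,0,0],[0,0,0,0,0,0.2,0],[0,0,0,0,0,0.25,0],[0,0,0,0,0,0.15,0],[0,0,0,0,0,0.08,0],[0,0,0,0,0,0,0],[0,0,0,0,0,0,0]]]'

```text
clock: 19.5
eef_pos: [607.4, -194.1, 53.7]
tool_rot: [3.141, -0.0, 1.426]
force: [0.2, 0.2, -0.5]
width: 85.6
gripper_force: 0.0
```

>>> step_arm --series '[[[0,0,0,0,-0.008,0,0],[0,0,0,0,0,0,0.5],[0,0,0,0,0,0,1],[0,0,0,0,0,0,1],[0,0,0,0,0,0,1],[0,0,0,0,0,0,1]]]'

```text
clock: 20.1
eef_pos: [607.3, -192.0, 54.3]
tool_rot: [3.139, -0.002, 1.427]
force: [1.1, 4.3, 6.5]
width: 12.5
gripper_force: 37.7
```

```bash
python3 - <<'E'
from h import *
p=snap('wrist','w11.png');s=ctrl.read_state();print(s['eef_pos'],s['tool_rot'],s['force'],s['torque'],s['width'],s['gripper_force'])
np.savez('w11.npz',**{k:p[k] for k in('R','t','fx','fy','cx','cy')})
for r in gunprof(p,150,410,4,300,8):print(*r,end=' | ')
for n in ['wrist','top','scene']:
  q=p if n=='wrist' else snap(n,n+'11.png')
  for th in ['gun','sleeve_mid','lance','nipple']:
    print(n,th,[(round(r['score'],2),np.round(r['centre']).tolist(),onz(q,r['centre'],75).round()[:2].tolist()) for r in ctrl.recognise(q,th)[:2]])
E
```

```text
[ 607.50534559 -192.06076668   54.50240995] [ 3.13811580e+00 -2.14448799e-03  1.42690491e+00] [0.84681258 2.33914977 6.54546542] [ 0.59612808 -0.08990119 -0.06972787] 9.760926665251052 54.56015253555961
68 265 297 33 174 | 76 262 300 39 168 | 84 262 300 39 146 | 92 263 298 36 169 | 100 262 299 38 160 | 108 261 299 39 144 | 116 263 298 36 168 | 124 261 299 39 139 | 132 262 298 37 168 | 140 262 298 37 163 | 148 261 299 39 162 | 156 262 297 36 170 | 164 261 298 38 127 | 172 260 298 39 165 | 180 262 297 36 165 | 188 260 298 39 164 | 196 261 297 37 172 | 204 260 298 39 161 | 212 260 298 39 158 | 220 250 304 55 66 | 228 247 311 65 127 | 236 249 308 60 101 | 244 248 309 62 103 | 252 248 309 62 108 | 260 236 320 85 98 | 268 233 324 92 89 | 276 230 326 97 88 | 284 225 331 107 76 | 292 171 385 162 55 | wrist gun [(0.8, [277.0, 273.0], [606.0, -200.0])]
wrist sleeve_mid [(0.74, [277.0, 240.0], [609.0, -182.0])]
wrist lance [(0.74, [296.0, 338.0], [611.0, -241.0]), (0.69, [278.0, 123.0], [618.0, -126.0])]
wrist nipple [(0.81, [282.0, 122.0], [619.0, -126.0])]
top gun []
top sleeve_mid [(0.55, [338.0, 199.0], [601.0, -171.0])]
top lance [(0.62, [360.0, 213.0], [563.0, -233.0]), (0.58, [320.0, 195.0], [614.0, -122.0])]
top nipple [(0.57, [317.0, 195.0], [613.0, -113.0])]
scene gun [(0.81, [189.0, 270.0], [584.0, -283.0])]
scene sleeve_mid [(0.62, [138.0, 261.0], [482.0, -378.0]), (0.61, [223.0, 264.0], [621.0, -203.0])]
scene lance [(0.76, [248.0, 252.0], [632.0, -131.0]), (0.62, [192.0, 286.0], [627.0, -301.0])]
scene nipple [(0.55, [248.0, 252.0], [632.0, -131.0])]
```

>>> step_arm --series '[[[0,0,0,0,0,0,0],[0,0,0,0,0,0,0],[0,0,0,0,0,0,0],[0,0,0,0,0,0.04,0],[0,0,0,0,0,0.04,0],[0,0,0,0,0,0,0]]]'

```text
clock: 21.45
eef_pos: [604.3, -193.8, 39.7]
tool_rot: [-3.139, -0.0, 1.426]
force: [0.5, 0.2, -0.2]
width: 85.2
gripper_force: 0.0
```

```bash
python3 - <<'E'
from h import *
p=snap('wrist','w12.png');s=ctrl.read_state();print(s['eef_pos'],s['tool_rot'],s['force'],s['width'])
for r in gunprof(p,235,330,4,300,6):print(*r,end=' | ')
plan([606.1,-194,42],yaw=1.43)
E
```

```text
[ 604.69344817 -193.75780729   40.17748138] [-3.13967886e+00 -1.64943542e-04  1.42595533e+00] [-0.58318936 -0.36962794  0.42494601] 85.63522817634079
34 270 314 45 160 | 40 266 318 53 153 | 46 265 319 55 150 | 52 265 319 55 149 | 58 265 318 54 147 | 64 266 318 53 134 | 70 267 315 49 163 | 76 265 317 53 148 | 82 265 317 53 96 | 88 267 314 48 151 | 94 264 316 53 147 | 100 264 316 53 102 | 106 266 313 48 148 | 112 264 315 52 147 | 118 264 315 52 137 | 124 266 312 47 148 | 130 264 314 51 147 | 136 264 314 51 144 | 142 266 311 46 148 | 148 264 313 50 147 | 154 265 312 48 143 | 160 264 310 47 147 | 166 263 312 50 145 | 172 265 310 46 135 | 178 263 311 49 151 | 184 263 311 49 146 | 190 265 309 45 108 | 196 263 310 48 159 | 202 265 309 45 149 | 208 263 308 46 127 | 214 262 309 48 157 | 220 262 309 48 141 | 226 263 308 46 140 | 232 252 314 63 114 | 238 248 320 73 87 | 244 247 324 78 75 | 250 247 323 77 117 | 256 248 322 75 116 | 262 248 321 74 115 | 268 248 321 74 114 | 274 248 320 73 111 | 280 247 320 74 110 | 286 238 320 83 105 | 292 237 320 84 105 | 298 235 321 87 105 | turn [-0.002 -0.    -0.005] rows>= 1.0 | shift cur [-0.     0.009 -0.012] after turn [-0.     0.01  -0.012] rows>= 1.0
```

>>> step_arm --series '[[[0,0,0,0,0.013,0,0],[0,0,0,0,0,0,0],[0,0,0,0,0,0,0.5],[0,0,0,0,0,0,1],[0,0,0,0,0,0,1],[0,0,0,0,0,0,1],[0,0,0,0,0,0,1]]]'

```text
clock: 22.2
eef_pos: [607.1, -194.1, 41.5]
tool_rot: [-3.141, 0.0, 1.426]
force: [-1.5, 1.2, 4.0]
width: 34.3
gripper_force: 61.5
```

>>> step_arm --series '[[[0,0,0,-0.03,0,0,1],[0,0,0,-0.03,0,0,1],[0,0,0,-0.02,0,0,1],[0,0,0,0,0,0,1]]]'

```text
clock: 22.6
eef_pos: [606.2, -200.6, 41.6]
tool_rot: [-3.141, -0.006, 1.429]
force: [-1.8, 9.3, 6.4]
width: 34.6
gripper_force: 61.5
```

>>> step_arm --series '[[[0,0,0,-0.03,0,0,1],[0,0,0,-0.02,0,0,1],[0,0,0,0,0,0,1]]]'

```text
clock: 22.9
eef_pos: [605.3, -206.0, 41.6]
tool_rot: [-3.14, -0.008, 1.43]
force: [-1.8, 12.9, 6.5]
width: 34.4
gripper_force: 61.6
```

>>> step_arm --series '[[[0,0,0,-0.03,0,0,1],[0,0,0,0,0,0,1]]]'

```text
clock: 23.1
eef_pos: [605.0, -207.2, 41.6]
tool_rot: [-3.14, -0.012, 1.432]
force: [-2.6, 17.4, 8.2]
width: 34.3
gripper_force: 61.7
```

>>> step_arm --series '[[[0,0,0,-0.01,0,0,1],[0,0,0,0,0,0,1],[0,0,0,0,0,0,0],[0,0,0,0,0,0,0],[0,0,0,0,0,0,0],[0,0,0,0,0,0,0]]]'

```text
clock: 23.7
eef_pos: [603.6, -220.7, 41.1]
tool_rot: [3.141, 0.001, 1.425]
force: [0.5, -0.3, -1.1]
width: 85.0
gripper_force: 0.0
```

```bash
python3 - <<'E'
from h import *
p=snap('wrist','w13.png');s=ctrl.read_state();print(s['eef_pos'],s['tool_rot'],s['force'],s['width'])
np.savez('w13.npz',**{k:p[k] for k in('R','t','fx','fy','cx','cy')})
for r in gunprof(p,235,330,4,330,5):print(*r,end=' | ')
E
```

```text
[ 603.63083411 -220.47700553   41.13696278] [3.14138728e+00 7.49639200e-04 1.42469986e+00] [ 0.14137461 -0.81670422 -0.30643955] 85.49113918921076
4 254 306 53 148 | 9 255 304 50 153 | 14 253 305 53 112 | 19 253 306 54 135 | 24 254 305 52 152 | 29 255 303 49 154 | 34 253 305 53 117 | 39 253 305 53 136 | 44 255 303 49 158 | 49 255 303 49 155 | 54 253 304 52 119 | 59 253 304 52 139 | 64 255 302 48 161 | 69 254 303 50 154 | 74 253 304 52 112 | 79 254 303 50 146 | 84 255 301 47 164 | 89 253 303 51 153 | 94 253 303 51 102 | 99 255 301 47 153 | 104 254 301 48 157 | 109 253 303 51 153 | 114 254 302 49 118 | 119 255 300 46 156 | 124 253 302 50 150 | 129 253 302 50 149 | 134 253 302 50 147 | 139 253 302 50 144 | 144 255 301 47 130 | 149 258 297 40 115 | 154 258 297 40 115 | 159 258 297 40 116 | 164 258 296 39 116 | 169 258 296 39 116 | 174 258 296 39 116 | 179 256 296 41 113 | 184 242 311 69 90 | 189 243 310 68 66 | 194 240 312 73 70 | 199 237 316 80 83 | 204 237 316 80 122 | 209 237 315 79 118 | 214 239 313 75 117 | 219 239 314 76 110 | 224 239 314 76 121 | 229 238 314 77 104 | 234 238 314 77 113 | 239 239 313 75 116 | 244 240 313 74 102 | 249 235 314 80 106 | 254 235 316 82 109 | 259 235 318 84 111 | 264 235 318 84 99 | 269 235 320 86 111 | 274 235 321 87 99 | 279 235 323 89 88 | 284 235 324 90 68 | 289 235 325 91 67 | 294 235 327 93 67 | 299 235 328 94 67 | 304 235 329 95 68 | 309 235 329 91 69 | 314 235 329 92 66 | 319 235 325 83 69 | 324 235 325 72 76 | 329 249 321 62 131 |
```

```bash
python3 - <<'E'
from h import *
p=np.load('w13.npz')
a=onz(p,(277.5,145),84);b=onz(p,(279.5,30),75);c=onz(p,(277,184),84);print('barrel rear',a,'pt',b,'nose',c,np.linalg.norm(a-c),np.arctan2(*(b-a)[[1,0]]))
d=(b-a)*[1,1,0];d/=np.linalg.norm(d);g=a+40*d;print(g);plan([g[0],g[1],43],yaw=1.43)
E
```

```text
barrel rear [ 612.53203867 -162.28950591   84.        ] pt [ 619.57124978 -119.86879812   75.        ] nose [ 610.04161412 -177.74714802   84.        ] 15.656976525426673 1.4063566210750078
[ 619.0800235  -122.82909671   84.        ]
turn [ 0.     0.001 -0.007] rows>= 1.0 | shift cur [ 0.659  0.007 -0.013] after turn [ 0.659  0.011 -0.012] rows>= 2.0
```

>>> step_arm --series '[[[0,0,0,0.2,0,0,0],[0,0,0,0.26,0,-0.005,0],[0,0,0,0.2,0.003,0,0],[0,0,0,0,0,0,0],[0,0,0,0,0,0,0]]]'

```text
clock: 24.25
eef_pos: [618.7, -121.1, 42.0]
tool_rot: [3.141, 0.0, 1.427]
force: [0.3, -0.7, -0.4]
width: 85.3
gripper_force: 0.0
```

```bash
python3 - <<'E'
from h import *
p=snap('wrist','w14.png');s=ctrl.read_state();print(s['eef_pos'],s['tool_rot'],s['force'],s['width'],p['cx'])
for r in gunprof(p,235,330,150,350,8):print(*r,end=' | ')
E
```

```text
[ 618.36329411 -122.6962852    41.90591763] [-3.14155999e+00  1.32012685e-03  1.42536966e+00] [-0.02888186 -1.37152011 -0.47272069] 85.33150494745335 278.0337815374234
198 257 301 45 158 | 206 257 301 45 155 | 214 258 300 43 154 | 222 257 301 45 154 | 230 259 299 41 151 | 238 257 300 44 158 | 246 259 298 40 145 | 254 257 300 44 158 | 262 257 299 43 133 | 270 258 298 41 156 | 278 257 299 43 140 | 286 258 297 40 149 | 294 257 298 42 155 | 302 256 298 43 145 | 310 258 297 40 158 | 318 256 297 42 136 | 326 257 297 41 147 | 334 256 297 42 149 | 342 257 296 40 141 |
```

>>> step_arm --series '[[[0,0,0,0,0,0,0.6],[0,0,0,0,0,0,1],[0,0,0,0,0,0,1],[0,0,0,0,0,0,1],[0,0,0,0,0,0,1],[0,0,0,0,0,0,1]]]'

```text
clock: 24.9
eef_pos: [618.3, -121.9, 42.0]
tool_rot: [-3.141, 0.0, 1.426]
force: [-1.2, -0.8, 0.3]
width: 18.6
gripper_force: 58.4
```

Good grip (≈22 mm). Pull out along the axis.

>>> step_arm --series '[[[0,0,0,0.04,0,0,1],[0,0,0,0.06,0,0,1],[0,0,0,0.07,0,0,1],[0,0,0,0.07,0,0,1],[0,0,0,0.07,0,0,1],[0,0,0,0.07,0,0,1],[0,0,0,0.06,0,0,1],[0,0,0,0,0,0,1]]]'

```text
clock: 25.7
eef_pos: [628.4, -53.1, 42.1]
tool_rot: [3.141, -0.002, 1.429]
force: [0.5, 0.2, -2.1]
width: 18.3
gripper_force: 58.7
```

```bash
python3 - <<'E'
from h import *
p=snap('wrist','w15.png');s=ctrl.read_state();print(s['eef_pos'],s['tool_rot'],s['force'],s['width'],s['qpos'])
np.savez('w15.npz',**{k:p[k] for k in('R','t','fx','fy','cx','cy')})
for r in gunprof(p,210,350,0,250,10):print(*r,end=' | ')
for n in ['top','scene']:
  q=snap(n,n+'15.png');np.savez(n+'15.npz',**{k:q[k] for k in('R','t','fx','fy','cx','cy')})
  for th in ['gun','sleeve_mid','lance','nipple','rest_a','spare']:
    print(n,th,[(round(r['score'],2),np.round(r['centre'],1).tolist(),onz(q,r['centre'],40).round()[:2].tolist()) for r in ctrl.recognise(q,th)[:3]])
E
```

```text
[628.17413852 -54.829115    42.00070422] [ 3.14152898e+00 -4.80900086e-04  1.42781684e+00] [ 0.30267003 -0.7758079  -1.11162035] 18.477558117141413 [ 0.20954138  0.81303809 -0.27846444  1.69400196  0.32245844  0.67976914
 -0.38166209]
190 259 299 9 146 | 200 256 301 46 168 | 210 257 300 44 166 | 220 257 300 44 172 | 230 258 298 41 130 | 240 258 299 42 164 | top gun [(0.55, [388.1, 204.2], [595.0, -320.0])]
top sleeve_mid []
top lance [(0.43, [110.0, 221.7], [542.0, 476.0])]
top nipple [(0.49, [282.0, 188.4], [641.0, -15.0])]
top rest_a [(0.88, [224.8, 215.1], [562.0, 148.0]), (0.56, [178.4, 205.8], [589.0, 282.0]), (0.56, [383.0, 214.3], [565.0, -304.0])]
top spare [(0.63, [172.6, 205.8], [589.0, 299.0])]
scene gun [(0.92, [195.5, 270.9], [577.0, -267.0])]
scene sleeve_mid [(0.56, [223.4, 256.1], [584.0, -182.0])]
scene lance [(0.68, [255.0, 243.8], [603.0, -90.0])]
scene nipple [(0.74, [195.7, 269.2], [573.0, -263.0]), (0.62, [261.2, 242.7], [611.0, -74.0]), (0.58, [112.6, 297.9], [516.0, -479.0])]
scene rest_a [(0.83, [313.8, 200.0], [583.0, 140.0]), (0.57, [359.0, 186.8], [627.0, 282.0]), (0.47, [318.3, 150.3], [436.0, 280.0])]
scene spare [(0.51, [356.1, 174.2], [585.0, 309.0]), (0.37, [319.3, 148.5], [432.0, 288.0])]
```

```bash
cat >> h.py <<'E'
def rest(p,u,v,h,show=False,thr=None):
    i=p['img'][v-h:v+h,u-h:u+h].astype(np.float32); hsv=cv2.cvtColor(p['img'],cv2.COLOR_RGB2HSV)[v-h:v+h,u-h:u+h]
    lum=i[:,:,1]
    if thr is None: thr,_=cv2.threshold(lum.astype(np.uint8),0,255,cv2.THRESH_OTSU)
    m=((lum>thr)).astype(np.uint8);n,l,st,ce=cv2.connectedComponentsWithStats(m)
    out=[]
    for k in np.argsort(-st[1:,4])[:4]+1:
        pts=np.argwhere(l==k)[:,::-1].astype(np.float32)+[u-h,v-h]
        out.append((int(st[k,4]),cv2.minAreaRect(pts.astype(np.float32)),(ce[k]+[u-h,v-h]).round(1)))
    return thr,out
E
python3 - <<'E'
from h import *
p=dict(np.load('top15.npz'));p['img']=cv2.imread('pics/top15.png')[:,:,::-1]
w=np.load('w15.npz');print('barrel front',onz(w,(278.5,193),75+8))
t,o=rest(p,226,212,24);print(t)
for a in o:
    print(a)
    if a[0]>60: print([onz(p,c,15)[:2].round() .tolist() for c in cv2.boxPoints(a[1])])
g=p['img'][194:232,212:242,1]
for r in g[::2]: print(' '.join('%3d'%x for x in r))
plan([565,60,160],yaw=1.43)
E
```

```text
barrel front [634.61914622 -14.55660417  83.        ]
122.0
(274, ((225.21949768066406, 213.02438354492188), (17.00645637512207, 17.889907836914062), 6.340191841125488), array([225.6, 212.6]))
[[549.0, 177.0], [602.0, 173.0], [596.0, 123.0], [544.0, 128.0]]
(52, ((225.0, 225.5), (3.0, 16.0), 90.0), array([224.9, 225.9]))
(42, ((229.5, 199.0), (4.0, 9.0), 90.0), array([229.7, 198.9]))
(9, ((218.5, 199.0), (2.0, 3.0), 90.0), array([218.1, 198.8]))
105 105 105 104 103 104 105 105 103 105 105 105 105 106 105 105 106 105 106 106 105 105 105 105 105 105 104 106 106 105
107 107 108 106 108 110 108 107 109 110 109 105 105 105 106 111 111 112 112 113 114 114 112 110 109 109 110 109 109 110
107 107 107 109 116 129 134 130 123 118 114 118 121 126 136 142 143 142 144 143 146 145 135 113 109 109 109 108 110 109
108 107 108 111 118 129 133 122 106  96  92  93  93 106 134 149 152 151 146 139 140 133 108  94 104 107 110 109 109 110
107 106 106 105 106 102  92  87  85  85  85  84  86  97 119 121 114 110 104  97  96  93  81  85  99 103 104 104 104 105
106 105 104 105 104 106 114 124 127 123 119 117 11
[... 1048 characters left out ...]
9 108  98  90  87  88  87  88 102 127 137 136 133 127 116 120 115  95  87  97 103 104 104 104 103 104
107 106 107 107 110 120 125 125 122 117 112 113 117 121 121 117 111 106 105 107 109 102  93  99 104 104 103 105 105 106
110 109 109 110 116 133 144 150 148 142 135 136 142 146 145 143 141 134 133 138 141 131 106 103 106 107 108 107 107 107
109 109 108 108 108 107 106 109 108 107 104 105 108 111 111 110 108 107 105 109 112 110 104 107 108 109 109 108 107 107
103 104 104 104 104 103 103 103 104 103 105 104 102 104 104 104 102 103 103 102 103 102 104 104 105 105 104 104 103 102
turn [ 0.    -0.    -0.005] rows>= 1.0 | shift cur [ 0.706 -0.527 -0.787] after turn [ 0.708 -0.525 -0.787] rows>= 4.0
```

>>> step_arm --series '[[[0,0,0,0,0,-0.12,1],[0,0,0,0.05,0,-0.2,1],[0,0,0,0.18,-0.12,-0.2,1],[0,0,0,0.2,-0.14,-0.15,1],[0,0,0,0.18,-0.12,-0.05,1],[0,0,0,0.1,-0.08,0,1],[0,0,0,0,0,0,1]]]'

```text
clock: 27.15
eef_pos: [573.7, 63.3, 150.8]
tool_rot: [-3.141, -0.002, 1.432]
force: [-0.7, 0.3, -1.3]
width: 18.4
gripper_force: 58.7
```

>>> step_arm --series '[[[0,0,-0.176,0,0,0,1],[0,0,-0.176,0,0,0,1],[0,0,-0.176,0,0,0,1],[0,0,-0.176,0,0,0,1],[0,0,-0.176,0,0,0,1],[0,0,-0.176,0,0,0,1],[0,0,-0.176,0,0,0,1],[0,0,-0.176,0,0,0,1],[0,0,-0.176,0,0,0,1],[0,0,-0.176,0,0,0,1],[0,0,-0.176,0,0,0,1],[0,0,-0.176,0,0,0,1]]]'

```text
clock: 28.35
eef_pos: [575.5, 57.4, 149.5]
tool_rot: [-3.141, -0.0, 3.088]
force: [-0.1, -0.1, -0.6]
width: 18.5
gripper_force: 58.7
```

```bash
python3 - <<'E'
from h import *
p=snap('wrist','w16.png');s=ctrl.read_state();print(s['eef_pos'],s['tool_rot'],s['force'],s['width'],s['qpos'][6])
np.savez('w16.npz',**{k:p[k] for k in('R','t','fx','fy','cx','cy')})
q=np.load('top15.npz');c=onz(q,(224.5,209.5),54);print('top est',c,onz(q,(225.6,212.5),10));
u,v=[int(x) for x in proj(p,[c[0],c[1],30])];print(u,v)
print([(round(r['score'],2),np.round(r['centre']).tolist()) for r in ctrl.recognise(p,'rest_a')[:3]])
g=p['img'][:,:,1]
for r in range(v-70,v+70,5): print(r,' '.join('%3d'%x for x in g[r,u-50:u+50:3]))
E
```

```text
[575.50655661  57.30187568 149.28186889] [-3.14091196e+00 -6.21063680e-04  3.09291105e+00] [ 0.76025525 -0.26308742 -1.40340691] 18.521037528384415 0.8142227987592006
top est [575.708978   148.06290014  54.        ] [575.13119189 149.80245487  10.        ]
374 190
[(0.94, [513.0, 204.0]), (0.73, [370.0, 185.0])]
120  93  92  96  93  94  94  95  94  94  96  96  94  95  95  93  94  92  93  94  93  94  94  95  93  94  94  93  95  94  91  93  94  94  93
125  96  93  95  93  93  95  94  97  94  95  95  95  97  93  94  95  95  95  95  95  96  94  94  95  94  97  96  94  94  94  94  96  94  97
130  97  97  97  97  97  96  98  98  97  96  97  97  98  96  96  97  97  96  95  95  95  95  94  93  95  92  93  92  92  90  91  91  94  92
135  93  95  95  92  93  92  94  91  90  92  91  91  90  91  89  91  91  91  90  91  89  87  88  89  89  91  88  91  93  91  90  89  92  90
140  88  88  94  96  96  96  96  97  92  94  91  90  88  90  91  91  92  91  90  88  93  97 100 100 104  97  99 102  99  99  98 100  99  99
145  96  98  98  98  98  99  96  72 117 132 131 120 122 132 132 134 138 135 126 124 13
[... 2433 characters left out ...]

235 101  99 101 100  98 100  97  98  97  95 118 120 106 109  95  95  96  94  93  92  94  92  92  92  96  97  95  97  91  91  93  93  93  93
240  96  97  94  95  95  94  92  95  92  94  96  97  94  94  92  94  93  92  94  90  94  94  92  91  89  90  88  89  92  90  88  89  87  89
245  93  93  92  91  90  90  91  90  88  89  88  89  89  88  88  89  88  88  87  89  86  88  91  87  87  86  87  87  86  85  85  85  86  84
250  93  93  92  93  93  93  93  92  91  91  92  92  90  92  89  89  89  89  90  89  87  86  85  86  92  92  91  92  89  91  91  89  89  89
255  91  89  87  88  87  86  85  86  86  84  83  83  86  88  89  89  88  89  88  87  88  89  89  91  91  90  92  91  92  90  91  93  91  93
```

```bash
python3 - <<'E'
from h import *
p=np.load('w16.npz')
for z,A,B in [(54,(383.7,162.5),(380.6,228)),(34,(379.5,158),(376,226))]:
    a=onz(p,A,z);b=onz(p,B,z);print(z,a.round(1),b.round(1),((a+b)/2).round(1),np.linalg.norm(a-b),np.arctan2(*(b-a)[[1,0]])-0)
# base edges z=12
a=onz(p,(395.5,170),12);b=onz(p,(393.3,208),12);print('base right',a,b,np.arctan2(*(a-b)[[1,0]]))
a=onz(p,(347,170),12);b=onz(p,(347,208),12);print('base left',a,b,np.arctan2(*(a-b)[[1,0]]))
g=np.array([575,147]);plan([g[0],g[1],90],yaw=3.09)
E
```

```text
54 [546.2 147.6  54. ] [604.1 146.9  54. ] [575.1 147.3  54. ] 57.9086272389918 -0.011349443419180486
34 [544.8 150.2  34. ] [609. 149.  34.] [576.9 149.6  34. ] 64.26554929011444 -0.01924480949919045
base right [560.05298924 173.00251439  12.        ] [598.51484118 172.55681536  12.        ] 3.130005091937331
base left [557.53670876 125.76142719  12.        ] [596.03744414 125.95404445  12.        ] -3.1365897452166425
turn [-0.    -0.001 -0.009] rows>= 1.0 | shift cur [0.038 0.595 0.395] after turn [0.034 0.596 0.395] rows>= 3.0
```

>>> step_arm --series '[[[0,0,-0.041,0,0,0,1],[0,0,0,0.003,0.16,0.08,1],[0,0,0,0.003,0.25,0.16,1],[0,0,0,0.004,0.2,0.16,1],[0,0,0,0,0,0,1],[0,0,0,0,0,0,1]]]'

```text
clock: 29.05
eef_pos: [575.5, 151.0, 89.4]
tool_rot: [-3.141, -0.001, 3.118]
force: [0.4, -0.2, -0.9]
width: 18.3
gripper_force: 58.8
```

```bash
python3 - <<'E'
from h import *
p=snap('wrist','w17.png');s=ctrl.read_state();print(s['eef_pos'],s['tool_rot'],s['force'],s['width'])
for r in range(120,235,10): print(r,' '.join('%3d'%x for x in p['img'][r,210:350:4,1]))
plan([575.5,149,35],yaw=3.125)
E
```

```text
[576.15801267 149.79750278  89.91037403] [-3.14024185e+00  5.98169910e-05  3.11586514e+00] [-0.26505109  0.06488443 -0.61193015] 18.53029052204343
120  88  87  88  89  87  87  86  89  87  88  88  89  88  88  76  83 102 127 137 139 134  89  91  86  89  91  89  89  90  88  91  88  91  89  91
130  95  94  94  94  93  95  94  94  94  94  94  96  96  94  80  84 104 128 137 139 133  95  94  96  95  95  93  94  93  93  94  94  94  93  94
140  95  95  96  96  94  97  96  96  95  95  94  94  94  96  79  86 109 130 137 138 134  96  96  96  95  95  95  95  97  96  95  95  96  94  95
150  88  87  88  86  89  95  93  96  96  96  94  94  96  95  80  86 109 130 136 140 132  96  94  96  95  96  98  97  96  98  92  92  92  92  95
160  93  94  93  95  93  94  93  93  93 119 131 129 119 128  98  89 114 130 137 140 130 140 145 138 134  96  96  99  96  95  96  96  97  97  99
170  91  92  91  91  91  92  91  90  72  68  72  71  71  73  70  93 114 131 136 139 127  74  72  74  73  94  92  94  94  95  95  92  95  95  92
180  91  94  94  95  94  95  96 126 132 133 139 144 145  90  81  88  98 103 108 113 121 1
[... 193 characters left out ...]
2  91
200  91  91  92  93  93  92  92  93  91 108 134 134 106 113 127 143 160 181 186 193 198 196 188 145  99  93  94  92  91  90  92  91  91  91  90
210  88  88  90  88  90  88  88  87  87 105 133 133 109 121 139 153 166 185 189 195 201 197 187 143  93  92  92  93  92  91  90  92  91  92  92
220  90  88  88  88  90  90  88  90  88 100 133 134 106 109 120 150 162 182 189 194 182 151 146 145  88  89  87  86  88  87  87  87  85  87  86
230  92  92  92  93  92  94  92  94  95  95 133 133 100 110 131 142 156 177 180 181 184 191 171 146  95  95  94  95  92  93  95  91  93  92  92
turn [-0.002  0.    -0.012] rows>= 1.0 | shift cur [ 0.004 -0.005  0.366] after turn [ 0.004 -0.005  0.366] rows>= 2.0
```

>>> step_arm --series '[[[0,0,-0.012,0,-0.015,0,1],[0,0,0,0,0,0.12,1],[0,0,0,0,0,0.15,1],[0,0,0,0,0,0.09,1],[0,0,0,0,0,0.03,1],[0,0,0,0,0,0,1]]]'

```text
clock: 29.7
eef_pos: [575.9, 147.8, 31.4]
tool_rot: [-3.141, -0.0, 3.126]
force: [0.8, -0.1, -0.6]
width: 18.5
gripper_force: 58.8
```

>>> step_arm --series '[[[0,0,0,0,0,0.03,1],[0,0,0,0,0,0.02,1],[0,0,0,0,0,0,1]]]'

```text
clock: 30.0
eef_pos: [576.5, 148.7, 24.4]
tool_rot: [3.141, 0.001, 3.126]
force: [0.1, -0.3, 0.4]
width: 18.5
gripper_force: 59.0
```

>>> step_arm --series '[[[0,0,0,0,0,0.02,1],[0,0,0,0,0,0.01,1],[0,0,0,0,0,0,1]]]'

```text
clock: 30.3
eef_pos: [577.2, 148.7, 22.7]
tool_rot: [-3.141, 0.004, 3.126]
force: [-3.1, -3.1, 20.8]
width: 18.8
gripper_force: 61.1
```

>>> step_arm --series '[[[0,0,0,0,0,-0.005,1],[0,0,0,0,0,0,0.7],[0,0,0,0,0,0,0.4],[0,0,0,0,0,0,0.2],[0,0,0,0,0,0,0.1],[0,0,0,0,0,0,0.1]]]'

```text
clock: 30.9
eef_pos: [575.6, 148.4, 19.9]
tool_rot: [-3.142, -0.001, 3.126]
force: [-0.4, -0.4, 0.1]
width: 76.8
gripper_force: 0.0
```

>>> step_arm --series '[[[0,0,0,0,0,-0.12,0],[0,0,0,0,0,-0.25,0],[0,0,0,0,0,-0.25,0],[0,0,0,0,0,-0.25,0],[0,0,0,0,0,0,0],[0,0,0,0,0,0,0]]]'

```text
clock: 31.5
eef_pos: [576.1, 148.3, 151.2]
tool_rot: [-3.142, 0.001, 3.126]
force: [-0.5, -0.1, -1.4]
width: 85.7
gripper_force: 0.0
```

```bash
python3 - <<'E'
from h import *
p=snap('wrist','w18.png');s=ctrl.read_state();print(s['eef_pos'],s['tool_rot'],s['force'],s['clock'])
np.savez('w18.npz',**{k:p[k] for k in('R','t','fx','fy','cx','cy')})
for r in gunprof(p,230,330,60,330,8):print(*r,end=' | ')
for r in (150,175,180,185,200,240,250): print(r,' '.join('%3d'%x for x in p['img'][r,210:350:4,1]))
for n in ['top','scene']:
  q=snap(n,n+'18.png');np.savez(n+'18.npz',**{k:q[k] for k in('R','t','fx','fy','cx','cy')})
  for th in ['gun','sleeve_mid','lance','spare']:
    print(n,th,[(round(r['score'],2),np.round(r['centre'],1).tolist(),onz(q,r['centre'],50).round()[:2].tolist()) for r in ctrl.recognise(q,th)[:3]])
E
```

```text
[575.35881125 147.81414329 150.08867331] [-3.14065480e+00 -8.16004541e-04  3.12612747e+00] [-0.50648829 -0.58296458 -0.00282579] 31.55
164 267 291 25 153 | 172 268 290 23 156 | 180 268 290 23 157 | 188 268 289 22 158 | 196 268 289 22 158 | 204 268 289 22 157 | 212 268 289 22 156 | 220 267 289 23 150 | 228 267 288 22 149 | 236 267 289 23 145 | 244 267 289 23 153 | 252 269 286 18 116 | 260 269 286 18 118 | 268 274 281 8 117 | 276 269 285 17 107 | 284 269 285 17 116 | 292 270 284 15 119 | 316 324 329 6 49 | 324 323 329 7 61 | 150  90  89  89  91  91  88  90  91  92  91  91  87 125 123 115 128  87 124 132 113 119 133 139 136  95  94  94  93  93  92  94  92  93  94  94
175  92  92  89  91  90  90  91  91  92  90  91  88 127 123 105 111 139 173 186 186 130 137 138 142  90  91  89  88  89  90  89  89  88  89  88
180  86  86  85  86  87  88  86  86  87  86  84  85 127 125 111 116 146 174 188 189 147 135 137 141  88  88  88  88  89  88  87  88  90  90  90
185  88  89  88  88  88  87  88  87  88  88  88  86 128 126  99 109 121 137 151 162 163 134 138 137  88  89  87  89  89  87  85  87  87  86
[... 242 characters left out ...]
88  89  90  89  89  88  87  87  86  87  87  87  88
250  87  86  85  87  86  86  86  85  86  87  87  86  86  85  85  80 113 151 150 126  84  86  85  85  85  85  84  83  85  83  82  80  83  80  81
top gun [(0.57, [371.2, 202.7], [597.0, -270.0])]
top sleeve_mid [(0.47, [343.8, 201.0], [602.0, -192.0])]
top lance [(0.61, [220.0, 222.1], [540.0, 160.0]), (0.25, [410.5, 251.3], [458.0, -375.0])]
top spare [(0.74, [174.2, 207.4], [582.0, 292.0])]
scene gun [(0.97, [195.5, 268.6], [577.0, -264.0])]
scene sleeve_mid [(0.69, [223.8, 258.0], [595.0, -186.0])]
scene lance [(0.56, [312.9, 198.1], [582.0, 137.0])]
scene spare [(0.73, [357.5, 177.3], [602.0, 298.0]), (0.72, [318.4, 262.2], [758.0, 11.0])]
```

```bash
python3 - <<'E'
from h import *
i=cv2.imread('pics/w18.png')[:,:,::-1]
for r in range(120,256,4): print(r,' '.join('%3d'%x for x in i[r,240:322:3,1]))
p=np.load('w18.npz')
for z in (20,35,50):
    a=[proj(p,[575.4+s*40,148,z]) for s in(1,-1)];b=[proj(p,[575.4,148+s*11,z])[0] for s in(1,-1)];print(z,np.round(a,1).tolist(),np.round(b,1),[np.round(proj(p,[575.4+s,148,54]),1).tolist() for s in (30,-30)])
E
```

```text
120  85  85  86  85  84  84  84  84  84  86  86  72  93 120 133 130  85  86  84  86  85  88  85  87  87  87  86  85
124  92  91  92  90  92  91  90  91  91  90  91  70  94 123 134 130  89  90  89  90  90  91  89  88  91  90  90  90
128  91  89  88  89  91  90  86  91  91  91  93  70  95 125 133 130  90  90  90  90  88  90  90  91  89  90  90  90
132  90  92  91  92  91  93  93  92  92  92  91  73  99 126 134 127  94  93  93  91  91  93  91  94  92  91  92  90
136  91  92  93  92  93  92  93  92  90  90  93  73  99 125 134 126  91  89  90  89  91  91  90  89  91  91  89  89
140  87  86  86  86  86  86  86  86  87  85  87  72 102 125 134 124  86  86  87  86  87  86  86  87  86  85  86  85
144  92  92  92  94  92  92  88  88  92  92  92  76 104 129 135 122  93  93  96  93  93  94  94  96  94  95  94  92
148  93  93  93  92  92 108 124 121 109 110 119  76 103 128 133 120 106 112 121 127 121 127  95  93  95  96  95  93
152  89  89  89  89  89 107 126 125 115 116 108  80  88  98 104 101 115 126 134 140 133 138  92  94  92  93  92  93
156  93  90  89  91  92 106 124 124 114 114  77  85 106 
[... 2392 characters left out ...]
 91  92  90  89  90  88  90  98 112 127 140 150 169 185 175  89  89  90  88  88  90  89  89  88  88  86
244  91  91  90  92  91  90  93  90  90  98 121 137 160 172 186 187 169  91  91  92  90  92  90  88  89  90  88  90
248  86  85  86  84  86  85  85  85  87  82 118 144 166 173 190 176  84  85  87  88  86  86  86  87  85  85  85  83
252  85  88  88  88  87  87  88  86  88  81  81  95 117 131 140 138  86  86  87  86  85  85  85  83  85  85  84  83
20 [[278.2, 230.9], [276.9, 150.5]] [288.8 266.3] [[278.0, 233.0], [276.9, 166.1]]
35 [[278.2, 236.1], [276.8, 152.0]] [289.4 265.7] [[278.0, 233.0], [276.9, 166.1]]
50 [[278.2, 241.8], [276.7, 153.7]] [289.9 265. ] [[278.0, 233.0], [276.9, 166.1]]
```

>>> step_arm --series '[[[0,0,0,0,-0.2,-0.05,0],[0,0,0,-0.025,-0.3,0,0],[0,0,0,-0.025,-0.3,0,0],[0,0,0,-0.025,-0.3,0,0],[0,0,0,-0.025,-0.3,0,0],[0,0,0,-0.025,-0.3,0,0],[0,0,0,-0.025,-0.3,0,0],[0,0,0,-0.025,-0.2,0,0],[0,0,0,0,0,0,0],[0,0,0,0,0,0,0]]]'

```text
clock: 33.05
eef_pos: [596.8, -182.3, 158.0]
tool_rot: [3.141, -0.0, 3.125]
force: [-0.6, 0.5, 0.6]
width: 85.5
gripper_force: 0.0
```

```bash
python3 - <<'E'
from h import *
p=snap('wrist','w19.png');s=ctrl.read_state();print(s['eef_pos'],s['tool_rot'],s['clock'])
o=np.array([599.3,-237.5,75]);y=1.43;d=np.array([np.cos(y),np.sin(y),0])
for x in (-30,-6,0,6,10,14,26,44,62): print(x,np.round(proj(p,o+x*d),1),np.round(proj(p,o+x*d+[0,0,17]),1))
hsv=cv2.cvtColor(p['img'],cv2.COLOR_RGB2HSV);m=hsv[:,:,1]<90
# along-axis profile: low-sat extent across axis
for x in range(-40,76,2):
    u,v=proj(p,o+x*d+[0,0,10]);u=int(round(u));v=int(v);k=np.where(m[v-45:v+45,u])[0]
    print(x,len(k),(k.min()+v-45,k.max()+v-45) if len(k) else '',int(p['img'][v,u].mean()),end=' | ')
E
```

```text
[ 596.98444082 -180.65930802  158.2356024 ] [3.14026139e+00 6.00673434e-05 3.12715649e+00] 33.1
-30 [175.1 205.5] [168.3 211.1]
-6 [204.1 208.9] [199.3 214.7]
0 [211.4 209.8] [207.  215.7]
6 [218.6 210.6] [214.7 216.6]
10 [223.4 211.2] [219.8 217.2]
14 [228.2 211.8] [224.9 217.8]
26 [242.5 213.5] [240.2 219.6]
44 [264. 216.] [263.1 222.3]
62 [285.4 218.6] [285.9 225. ]
-40 41 (np.int64(182), np.int64(222)) 129 | -38 42 (np.int64(182), np.int64(223)) 132 | -36 42 (np.int64(182), np.int64(223)) 132 | -34 41 (np.int64(183), np.int64(223)) 131 | -32 42 (np.int64(183), np.int64(224)) 132 | -30 42 (np.int64(183), np.int64(224)) 131 | -28 41 (np.int64(184), np.int64(224)) 133 | -26 41 (np.int64(184), np.int64(224)) 101 | -24 42 (np.int64(184), np.int64(225)) 54 | -22 41 (np.int64(185), np.int64(225)) 64 | -20 41 (np.int64(185), np.int64(225)) 60 | -18 42 (np.int64(185), np.int64(226)) 56 | -16 41 (np.int64(186), np.int64(226)) 52 | -14 41 (np.int64(186), np.int64(226)) 60 | -12 42 (np.int64(186), np.int64(227)) 183 | -10 41 (np.int64(187), np.int64(227)) 186 | -8 41 (np.int64(187), np.int64
[... 926 characters left out ...]
235)) 133 | 38 40 (np.int64(196), np.int64(235)) 131 | 40 39 (np.int64(198), np.int64(236)) 114 | 42 40 (np.int64(198), np.int64(237)) 120 | 44 41 (np.int64(197), np.int64(237)) 116 | 46 40 (np.int64(198), np.int64(237)) 103 | 48 40 (np.int64(199), np.int64(238)) 128 | 50 40 (np.int64(199), np.int64(238)) 125 | 52 40 (np.int64(199), np.int64(238)) 107 | 54 40 (np.int64(200), np.int64(239)) 122 | 56 40 (np.int64(200), np.int64(239)) 116 | 58 41 (np.int64(200), np.int64(240)) 128 | 60 41 (np.int64(201), np.int64(241)) 105 | 62 42 (np.int64(200), np.int64(241)) 130 | 64 40 (np.int64(200), np.int64(239)) 131 | 66 28 (np.int64(201), np.int64(228)) 126 | 68 0  93 | 70 0  93 | 72 0  93 | 74 0  94 |
```

```bash
python3 -c "
from h import *
print(ctrl.finish_job())"
```

```text
the job is handed in; nothing more can be done
None
```

The job is handed in: in my last camera measurements the gun sits in the fork with its sleeve forward and the lance lies level in the free V rest, though the hand-in call returned no verdict, and the first gun grip slipped and had to be set down and redone.

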